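# Load the collar tray, hang it up and shut the keeper

## Task

Swing the stand's yellow keeper all the way up and back, then thread every brass collar that is lying about onto the posts of the hanging tray (three at most fit on a post). Then hang the loaded tray on the stand with both its pins right down in the two hooks, let go of it, and last swing the keeper fully shut over the pins. Leave the pine offcut where it is.

Things in the scene. Friction and masses are not known exactly. Their poses are not given: they have to be found in the camera images.
- stand: fixed stand: wooden base (x = -35 to +85 mm, 340 mm along y, 12 mm thick), two grey uprights (x = +47 to +61 mm, 142 mm high), each with a dark steel J hook, and a yellow U-shaped keeper. Origin on the table under the middle of the line between the hooks; x points away from the robot's side, y along the hook line, z up. The hooks open upward, upturned tips on the -x side.
- hook_left (a point): where the axis of a pin lies when seated in the bottom of the +y hook: at y = +136 mm, 120 mm above the table, on the stand. The hook is a 10 mm rod bent to a shallow V along x with a 16 mm flat bottom: its mouth between tip and upright is about 50 mm wide and its tip reaches 141 mm above the table.
- hook_right (a point): the same point of the other hook, at y = -136 mm on the stand.
- keeper (a joint): hinge of the keeper, rad: 0 = shut (arms level over the hook mouths, bar to -x of the stand), 1.57 = straight up, 1.9 = fully open at its stop, leaning a little back. The axis runs along the stand's y through keeper_hinge; opening lifts the bar and swings it away to +x. Stiff hinge (0.15 N m, about 1.3 N at the bar): it stays where it is left. It starts shut or up to 0.45 open.
- keeper_hinge (a point): middle of the keeper's hinge axis: 52 mm to +x of the stand's hook line, 141 mm above the table.
- keeper_bar (a point): middle of the keeper's round cross-bar, 120 mm from the hinge axis, to be pinched from above: black rubber grip 90 mm long (along the stand's y), 14 mm thick; the yellow bar either side of it is 10 mm thick, 300 mm long over all. The two arms are 8 mm rods at y = +-150 mm of the stand.
- tray: loose hanging tray, 0.3 to 0.45 kg empty: plywood board 70 x 252 x 10 mm with a blue grip in the middle, two steel posts, and at each end an aluminium plate (y = +-123 mm, 30 mm wide, 86 mm high) from which a 10 mm steel pin sticks out along y to +-160 mm, ending in a 16 mm head. Origin at the centre of the board's underside, y along its length, z up. It may hang either way round.
- tray_grip (a point): middle of the top edge of the tray's blue upright grip, 62 mm above the underside: a plate 14 mm thick along the tray's x (pinch it across this), 40 mm wide along y, standing 52 mm above the board.
- post_a_top (a point): top of the post at y = +62 mm on the tray: upright, 10 mm thick with a tapered tip, top 60 mm above the underside, standing 50 mm above the board. Room for three collars. The frame's z points up along the post.
- post_b_top (a point): the same for the post at y = -62 mm.
- pin_a (a point): point on the axis of the pin at y = +136 mm of the tray, 75 mm above its underside, which comes to lie in a hook (either one).
- pin_b (a point): the same on the other pin, at y = -136 mm.
- collar_1: one brass spacer collar (absent in some starts: then no pose): ring 42 mm outside, 20 mm bore right through, 16 mm thick, 70 g, same either way up; it starts lying flat on the table. Origin at its very centre (8 mm above the table when lying), z along the bore.
- collar_2: one brass spacer collar (absent in some starts: then no pose): ring 42 mm outside, 20 mm bore right through, 16 mm thick, 70 g, same either way up; it starts lying flat on the table. Origin at its very centre (8 mm above the table when lying), z along the bore.
- collar_3: one brass spacer collar (absent in some starts: then no pose): ring 42 mm outside, 20 mm bore right through, 16 mm thick, 70 g, same either way up; it starts lying flat on the table. Origin at its very centre (8 mm above the table when lying), z along the bore.
- collar_4: one brass spacer collar (absent in some starts: then no pose): ring 42 mm outside, 20 mm bore right through, 16 mm thick, 70 g, same either way up; it starts lying flat on the table. Origin at its very centre (8 mm above the table when lying), z along the bore.
- collar_5: one brass spacer collar (absent in some starts: then no pose): ring 42 mm outside, 20 mm bore right through, 16 mm thick, 70 g, same either way up; it starts lying flat on the table. Origin at its very centre (8 mm above the table when lying), z along the bore.
- block_a: pine offcut 45 x 75 x 38 mm, origin at its underside; a bystander, to be left alone.

How it is judged:
By the outcome, as a careful person would: the job done as asked, in the order asked, and still so for the second after the job is handed in, with the robot touching nothing.
Of collar_1, collar_2, collar_3, collar_4, collar_5 only 3 to 5 are there at a start; the rules pass over those that are not, and their reading is None.
At some moment in a run one of collar_1, collar_2, collar_3, collar_4, collar_5 may be knocked a few centimetres aside while the robot is not near it.
Once in a run the grip may slacken for a moment while it holds something.
It also fails if it takes over 208 s, if anything falls off the work surface, if the arm or the gripper's body presses on something with over 40 N, if the wrist force passes 120 N, or if a joint passes its speed limit or range.

## Robot

A 6-joint arm with a two-finger parallel gripper is mounted at the origin on a cart in front of the work surface, level with it; the furniture and walls round the work are solid. World frame = base frame: x ahead of the robot, y to its left, z up, the work surface at z = 0. Lengths are in mm, angles in rad, forces in N, time in s.
With the tool pointing down it reaches from about 350 to 875 mm from the base axis. Payload 15.5 kg.
Tool frame: the origin (TCP) lies on the centre line of the jaws, within the pads' length; the fingertips stand 8 mm ahead of it and the grasp point (between the pads) lies 11 mm behind it; z points along the fingers, x is the direction in which the jaws open and shut, and the axes are right-handed (so a half turn about z gives the same grasp; the last joint's range is limited). The gripper opens to 85 mm and grips with 20 to 120 N. Pads are 22 mm wide; open, the fingers measure 114 mm over their backs; the gripper's body (76 mm by 85 mm) begins 54 mm behind the grasp point. The pads swing forward as they close: fully open they stand 13 mm farther back than shut.
Start: joints at [-0.096, 0.494, 1.345, -0, 1.302, -0.096], TCP at [625.001, 0.003, 239.277] pointing down, gripper open.
Joint ranges: [-2.91, 2.91], [-0.82, 2.16], [0.22, 2.67], [-1.22, 4.37], [0.12, 2.79], [-3.08, 3.08]. Speed limits (rad/s): [1.89, 1.89, 2.57, 3.01, 3.01, 3.01].

## Interface

Orientations are given as a unit quaternion [x, y, z, w].
In Python, from station import readout, optics, manip, finder gives the robot as it stands. The module is installed in compiled form; this text tells all that it offers.
- The arm moves only by the tool arm_command, never from a script. Its argument "moves" is a list of rows, each a list of 5 numbers: the shift along the tool's x, y, z scaled (see below), then the turn about the tool's z scaled (see below), then the closure, from -1 (fully open) to 1 (shut). In form: [[x, y, z, spin, jaw], ...]. A call has 1 to 5 rows; each row is the pose to reach, as a shift and turn from the pose commanded when the call began, along the tool's axes at that moment; what a row does not reach only later rows make up. The controller multiplies each number of a shift by 25 cm and each number of a turn by 2 rad. A row lasts 1/10 s, in which the tool goes at most 50 mm and 8.59 degrees, less where a joint would pass 70% of its speed; a pose out of reach is approached as far as the arm can. A call with a number of a shift or a turn outside -1 to 1 is refused whole. A call with a gripper value outside its range is refused whole. The fingers move at their own pace and stop on an object; "newtons" is the grip in N (left out, the last holds). Time passes only in rows, so rows that repeat a pose let the fingers close. It gives the time, the measured TCP pose, the force and the opening at its end, in the units of the state.
- readout.read_state(): the state, without advancing time (a new reading comes with each control period).
- optics.read_camera(name): name is "scene" or "side" or "wrist"; returns a dict with "img" (480x640x3 uint8, red, green, blue), "depth" (480x640 float32, mm along the optical axis (not along the pixel's ray), 0 where there is no reading), "intrinsics" (3x3 intrinsics, pixels), "world_from_camera" (4x4, takes a point from camera to world coordinates). Camera axes: x right, y down, z forward; pixel columns grow to the right and rows downward; lengths in mm; the calibration is good to about 2 mm. A picture is of the moment at which its call begins.
- manip.sign_off(): hands the job in, once; it reports no verdict.
Trained networks look in a picture, given as the dict that the camera call returned (one of the last four; its "shot" number tells which), for a name from the list of things; names that differ only in an ending like _2 or _b are one class to them, and where a whole thing is asked for, a point or a joint stands for the part that bears it (a point fixed in the world has none). Each returns a list of dicts, best first, with "confidence" (0 to 1); they miss things now and then, are a little off and sometimes report something else, mostly with a low value. They report only what shows in the picture. A call takes as long as a camera call.
- finder.find_in(picture, thing): "bbox" ([left, top, width, height] in pixels, round what is visible of it).
- finder.spot_point(picture, thing): "position" ([column, row] in pixels: a listed point, or the origin of a listed thing).
The state is a dict: "t": time; "joints": joint angles; "dq": joint speeds; "effort": joint torques, N m; "position": TCP position; "ee_rot": TCP orientation; "force": force on the tool from outside, world axes, zero at the start; "torque": the same for the moment, N m; "opening": opening from 0.0 (shut) to 1.0 (fully open).
Only numpy, scipy, OpenCV 4.12 (cv2) and the standard library are available. Lean on these libraries where they do the work, as an engineer would, in place of code of your own. Each camera call takes 0.05 s, during which the arm holds its last target.

## Working session

There is one attempt and no reset: what is moved stays moved. The work goes in short steps, Python scripts to look and compute and a tool call to move; the robot and the scene stay as the last step left them, time stands still between calls to the robot, and variables do not carry over. Pictures are saved under pics/ and viewed, and the job is handed in when it is done.

Besides the shell and the picture viewer there is one more tool, called after "Emit:" as a command line: name --pt "numbers of a row" for each row, then --argument value for the rest. arm_command: Moves the arm, as the interface text tells. Its arguments: {"type":"object","properties":{"moves":{"type":"array"},"newtons":{"type":"number"}},"required":["moves"]}

```bash
mkdir -p pics; cat > h.py <<'E'
import numpy as np, cv2, json
from station import readout, optics, manip, finder
from scipy.spatial.transform import Rotation as R
def cam(n): return optics.read_camera(n)
def save(p,name): cv2.imwrite('pics/'+name+'.png', cv2.cvtColor(p['img'],cv2.COLOR_RGB2BGR))
def depth_at(p,u,v,r=2):
    d=p['depth'][max(0,int(v)-r):int(v)+r+1,max(0,int(u)-r):int(u)+r+1]; d=d[d>0]
    return np.median(d) if len(d) else 0
def to_world(p,u,v,d):
    K=np.array(p['intrinsics']);T=np.array(p['world_from_camera'])
    c=np.array([(u-K[0,2])/K[0,0]*d,(v-K[1,2])/K[1,1]*d,d,1]);return (T@c)[:3]
def on_plane(p,u,v,z):
    a=to_world(p,u,v,100.);T=np.array(p['world_from_camera'])[:3,3]
    return T+(a-T)*(z-T[2])/(a[2]-T[2])
def proj(p,X):
    K=np.array(p['intrinsics']);T=np.linalg.inv(np.array(p['world_from_camera']))
    c=T@np.append(X,1); return (K@c[:3])[:2]/c[2]
def cloud(p):
    K=np.array(p['intrinsics']);T=np.array(p['world_from_camera']);d=p['depth']
    v,u=np.mgrid[0:480,0:640]
    c=np.stack([(u-K[0,2])/K[0,0]*d,(v-K[1,2])/K[1,1]*d,d],-1)
    w=c@T[:3,:3].T+T[:3,3]; w[d<=0]=np.nan; return w
E
python3 - <<'E'
from h import *
np.set_printoptions(precision=1,suppress=True)
s=readout.read_state();print(s)
for n in ['scene','side','wrist']:
    p=cam(n);save(p,n+'0');print(n,np.array(p['world_from_camera']).round(2).tolist())
    if n=='wrist':continue
    for t in ['collar_1','block_a','tray','stand']:
        for r in finder.find_in(p,t): print(t,r['bbox'],round(r['confidence'],2))
    for t,z in [('collar_1',8),('block_a',0),('tray_grip',62),('post_a_top',60),('pin_a',75),('hook_left',120),('keeper_bar',141),('stand',0),('tray',0),('keeper_hinge',141)]:
        for r in finder.spot_point(p,t):
            u,v=r['position'];print('pt',t,(round(u),round(v)),round(r['confidence'],2),on_plane(p,u,v,z),to_world(p,u,v,depth_at(p,u,v)))
E
```

```text
{'t': 0.0, 'joints': array([-0.1,  0.5,  1.3,  0. ,  1.3, -0.1]), 'dq': array([ 0., -0.,  0.,  0., -0., -0.]), 'effort': array([ -0. , -88.2, -38.4,  -0. ,   0. ,   0. ]), 'position': array([624.6,   0. , 238.7]), 'ee_rot': array([ 1., -0., -0., -0.]), 'force': array([ 0.1,  0.1, -0.3]), 'torque': array([-0.,  0.,  0.]), 'opening': 1.0006919031915456}
scene [[-0.75, -0.48, 0.45, -36.43], [-0.66, 0.56, -0.5, 676.45], [-0.01, -0.68, -0.74, 908.2], [0.0, 0.0, 0.0, 1.0]]
collar_1 [312.0, 309.1, 21.9, 19.7] 0.81
collar_1 [303.9, 353.4, 23.8, 24.1] 0.73
collar_1 [317.9, 268.0, 24.1, 15.2] 0.48
block_a [373.5, 206.9, 26.9, 29.4] 0.88
tray [277.9, 175.7, 104.6, 83.0] 0.61
stand [181.2, 207.9, 89.7, 185.7] 0.59
stand [275.1, 175.7, 111.3, 85.7] 0.5
pt collar_1 (315, 365) 0.65 [304.3 322.7   8. ] [308.2 318.6  -2.4]
pt collar_1 (318, 315) 0.52 [378.5 230.8   8. ] [378.9 230.4   7.1]
pt tray_grip (331, 209) 0.56 [530.3   8.   62. ] [533.1   4.6  57.7]
pt post_a_top (314, 220) 0.88 [538.7  62.5  60. ] [582.7  15.4  -5. ]
pt post_a_top (320, 316) 0.64 [348.4 256.6  60. ] [376.1 226.4  -1. ]
pt po
[... 1462 characters left out ...]
) 0.69 [541.5  60.6  60. ] [560.4  10.8  12.1]
pt pin_a (274, 244) 0.86 [554.  127.4  75. ] [512.7 225.4 174.6]
pt pin_a (332, 182) 0.76 [ 498.  -135.4   75. ] [ 497.8 -134.5   75.7]
pt hook_left (279, 358) 0.9 [419.9 444.  120. ] [410.4 466.6 153.9]
pt hook_left (337, 313) 0.63 [352.7 311.8 120. ] [375.  221.8  10.2]
pt keeper_bar (289, 277) 0.94 [463.7 270.5 141. ] [451.4 302.6 177. ]
pt stand (259, 341) 0.87 [507.2 337.   -0. ] [502.2 347.2  14.7]
pt tray (306, 238) 0.58 [517.9   6.5   0. ] [514.1  18.   11.1]
pt keeper_hinge (228, 306) 0.65 [545.1 378.1 141. ] [494.4 466.5 257. ]
wrist [[1.0, 0.0, -0.0, 624.08], [0.0, -0.95, -0.3, 77.12], [-0.0, 0.3, -0.95, 372.56], [0.0, 0.0, 0.0, 1.0]]
```

View pics/scene0.png

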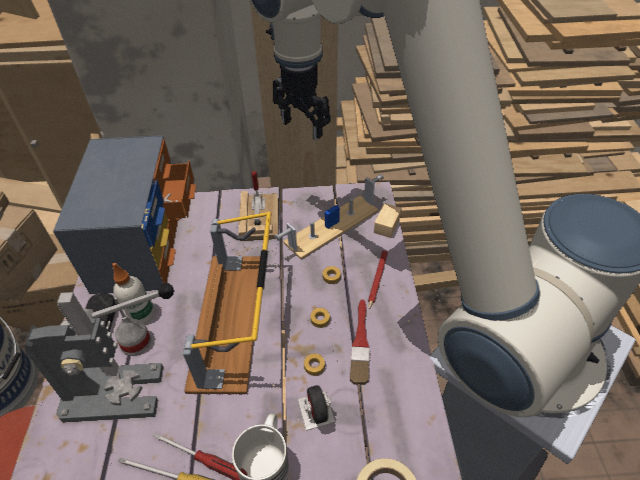

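View pics/side0.png

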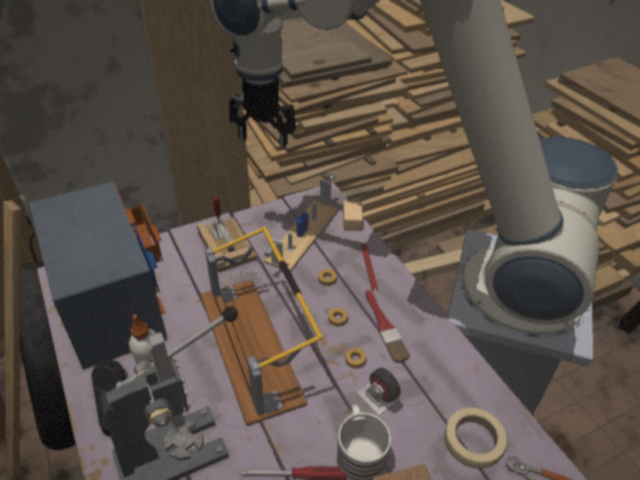

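View pics/wrist0.png

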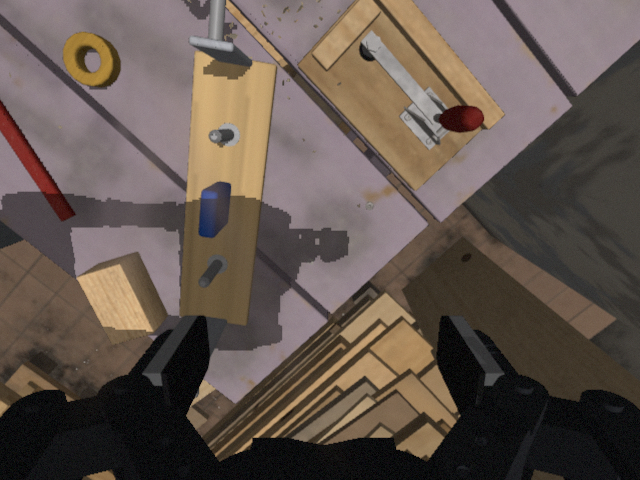

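The pictures show three collars: scene (332,274), (319,316) and (314,364). The keeper is partly open, with its grip at scene (262,268). The tray is at (335,225) and the block at (387,220). I'll go to the keeper first.

Emit:
arm_command --pt "-0.35 -0.6 -0.36 0 -1" --pt "-0.35 -0.6 -0.36 0 -1" --pt "-0.35 -0.6 -0.36 0 -1" --pt "-0.35 -0.6 -0.36 0 -1" --pt "-0.35 -0.6 -0.36 0 -1"

```text
t: 2.05
position: [536.3, 153.7, 332.5]
ee_rot: [1.0, 0.002, 0.002, -0.001]
force: [1.3, -1.0, -0.0]
opening: 0.998
```

Emit:
arm_command --pt "-0.35 -0.6 0 -0.355 -1" --pt "-0.35 -0.6 0 -0.355 -1" --pt "-0.35 -0.6 0 -0.355 -1" --pt "-0.35 -0.6 0 -0.355 -1" --pt "-0.35 -0.6 0 -0.355 -1"

```text
t: 2.55
position: [448.5, 302.2, 329.0]
ee_rot: [0.936, 0.352, -0.0, -0.0]
force: [0.0, -0.3, -0.2]
opening: 1.0
```

```bash
cat >> h.py <<'E'
def st():
    s=readout.read_state(); r=R.from_quat(s['ee_rot']); return s,np.array(s['position']),r
def go(x,y,z,yaw=None):
    """print scaled move to world target; yaw = heading of tool x in world (rad)"""
    s,p,r=st(); d=r.inv().apply(np.array([x,y,z])-p)/250
    tx=r.apply([1,0,0]); cur=np.arctan2(tx[1],tx[0]); sp=0
    if yaw is not None:
        dy=(yaw-cur+np.pi/2)%np.pi-np.pi/2
        sp=-dy/2
    print('GO t=%.1f'%s['t'],'pos',p.round(1),'yaw %.3f'%cur,'F',np.array(s['force']).round(1),'op %.2f'%s['opening'],'-> scaled',d.round(4),'spin %.4f'%sp,'rows',max(np.linalg.norm(d)*5,abs(sp)*2/0.15))
E
python3 - <<'E'
from h import *
np.set_printoptions(precision=1,suppress=True)
s,p,r=st();print(s['t'],p,r.as_matrix()[:,0],s['joints'])
for n in ['scene','side','wrist']:
    p=cam(n);save(p,n+'1')
    for t,z in [('collar_1',8),('hook_left',120),('keeper_bar',170),('stand',0),('keeper_hinge',141)]:
        for r in finder.spot_point(p,t):
            u,v=r['position'];print(n,'pt',t,(round(u),round(v)),round(r['confidence'],2),on_plane(p,u,v,z),to_world(p,u,v,depth_at(p,u,v)))
p=cam('wrist');w=cloud(p);c=p['img'].astype(int)
yel=(c[...,0]>150)&(c[...,1]>110)&(c[...,2]<70)&(w[...,2]>120)
pts=w[yel];print(len(pts),pts.mean(0) if len(pts) else 0)
np.save('yel.npy',pts)
E
```

```text
2.55 [448.5 302.2 329. ] [ 0.8  0.7 -0. ] [ 0.5  0.3  1.4  0.   1.4 -0.2]
scene pt collar_1 (319, 316) 0.77 [374.9 230.7   8. ] [378.1 227.3   1.1]
scene pt collar_1 (316, 363) 0.75 [305.5 318.    8. ] [308.9 314.5  -0.9]
scene pt collar_1 (330, 280) 0.58 [419.7 141.5   8. ] [418.1 143.4  11.1]
scene pt hook_left (242, 234) 0.69 [587.2 237.  120. ] [661.6 184.5  25.9]
scene pt hook_left (222, 346) 0.58 [412.5 446.8 120. ] [415.5 445.2 114.6]
scene pt hook_left (371, 184) 0.48 [475.2 -70.1 120. ] [ 504.8 -113.1   74.5]
scene pt keeper_bar (262, 270) 0.78 [449.3 303.8 170. ] [446.8 305.7 173.8]
scene pt stand (241, 317) 0.97 [502.1 338.8   0. ] [496.2 342.4   9.9]
scene pt keeper_hinge (202, 278) 0.8 [541.1 379.2 141. ] [649.1 323.5  -2.6]
side pt collar_1 (354, 357) 0.84 [309.3 317.8   8. ] [309.9 314.3   3.2]
side pt collar_1 (327, 279) 0.66 [424.6 129.8   8. ] [421.9 139.6  18.8]
side pt collar_1 (338, 314) 0.52 [370.7 221.3   8. ] [370.9 220.7   7.2]
side pt hook_left (279, 360) 0.71 [418.8 447.  120. ] [417.5 450.1 124.7]
side pt keeper_bar (290, 278) 0.98 [450.6 299.6 170. ] [448.3 305.6 176.7]
side pt stand (260, 344) 0.73 [502.7 343.    0. ] [498.1 352.6  13.9]
side pt keeper_hinge (230, 303) 0.81 [544.8 369.4 141. ] [600.4 271.   13.5]
wrist pt collar_1 (233, 190) 0.91 [369.4 233.7   8. ] [368.8 231.1  -1.2]
wrist pt collar_1 (238, 88) 0.58 [307.8 325.7   8. ] [305.9 325.   -1.3]
wrist pt hook_left (409, 46) 0.76 [413.6 446.  120. ] [413.8 447.6 113.7]
wrist pt keeper_bar (326, 229) 0.64 [452.5 300.3 170. ] [451.6 301.3 174.8]
wrist pt stand (381, 191) 0.73 [502.  344.5   0. ] [499.7 344.8  10.7]
wrist pt keeper_hinge (464, 221) 0.73 [541.  375.6 141. ] [603.6 383.1  -1.5]
5184 [441.6 349.8 166.5]
```

View pics/wrist1.png

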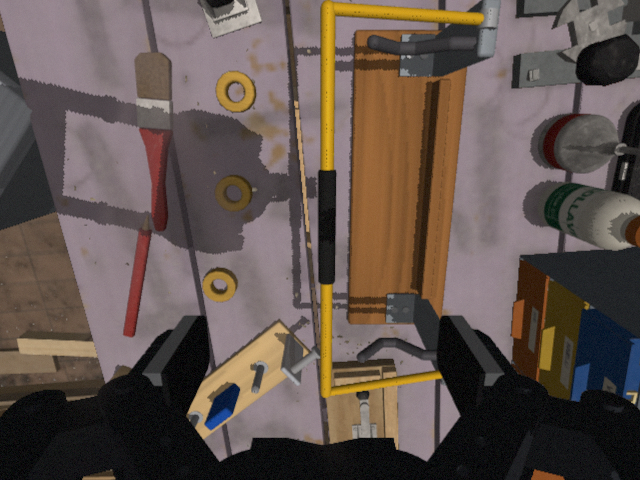

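View pics/scene1.png

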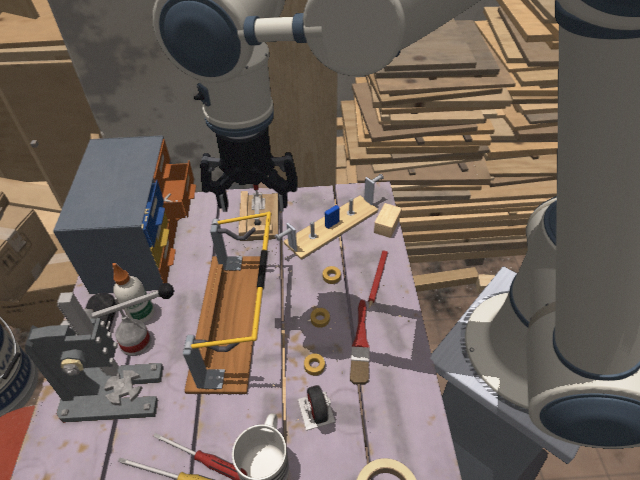

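```bash
python3 - <<'E'
from h import *
np.set_printoptions(precision=2,suppress=True)
p=cam('wrist');w=cloud(p);c=p['img'].astype(int)
yel=(c[...,0]>130)&(c[...,1]>90)&(c[...,2]<80)&(w[...,2]>120)
bar=yel.copy(); bar[:,:318]=0;bar[:,337:]=0;bar[:20]=0;bar[385:]=0
blk=(c.sum(-1)<120)&(w[...,2]>150)&(w[...,2]<200); 
rub=np.zeros_like(blk); rub[172:282,312:342]=blk[172:282,312:342]
for nm,m in [('bar',bar),('rub',rub)]:
    q=w[m];q=q[np.isfinite(q).all(1)]; vx=cv2.fitLine(q.astype(np.float32),cv2.DIST_HUBER,0,.01,.01).ravel()
    print(nm,len(q),vx,q.min(0),q.max(0),np.median(q,0), 'yaw of y',np.arctan2(vx[1],vx[0]))
arm=yel.copy();arm[25:,:]=0;arm[:,:345]=0
q=w[arm];vx=cv2.fitLine(q.astype(np.float32),cv2.DIST_HUBER,0,.01,.01).ravel();print('arm',vx,q.min(0),q.max(0))
# obstacles near (569,401)
for n in ['scene','side']:
    P=cam(n);W=cloud(P).reshape(-1,3);W=W[np.isfinite(W).all(1)]
    d=np.hypot(W[:,0]-569,W[:,1]-401)
    for a in (60,100,140,180):print(n,a,W[d<a][:,2].max())
    # stand frame upright detection
E
```

```text
bar 2962 [ -0.65   0.76   0.   433.07 324.11 172.63] [357.12 193.02 167.42] [546.39 412.72 175.37] [408.   353.82 172.46] yaw of y 2.2773156
rub 1781 [ -0.65   0.76   0.   450.5  303.49 174.26] [419.82 265.35 168.45] [484.3  338.19 176.76] [450.12 303.97 174.11] yaw of y 2.2726648
arm [  0.74   0.63  -0.24 400.35 453.1  157.41] [361.95 419.99 142.74] [441.3  489.   171.39]
scene 60 45.43328323665014
scene 100 439.37867210593737
scene 140 692.036701512649
scene 180 695.9337863140297
side 60 49.49890321329394
side 100 444.1795732031659
side 140 713.2051221255599
side 180 715.835192504969
```

Emit:
arm_command --pt "0.01 0 0.684 0 -1" --pt "0.01 0 0.684 0 -1" --pt "0.01 0 0.684 0 -1" --pt "0.01 0 0.684 0 -1" --pt "0.01 0 0.684 0 -1"

```text
t: 4.15
position: [450.4, 300.8, 155.5]
ee_rot: [0.938, 0.348, -0.003, 0.0]
force: [-0.3, 0.1, 1.2]
opening: 1.0
```

Emit:
arm_command --pt "0 0 0 0 1" --pt "0 0 0 0 1" --pt "0 0 0 0 1" --pt "0 0 0 0 1" --pt "0 0 0 0 1" --newtons 40

```text
t: 4.65
position: [452.1, 301.8, 158.9]
ee_rot: [0.938, 0.348, 0.001, -0.0]
force: [-0.0, 0.3, 0.3]
opening: 0.148
```

```bash
python3 - <<'E'
from h import *
go(450.5,303.7,158,0.704)
s,p,r=st(); print(s['force'],s['opening'])
# arc plan: theta from .245
for th in [.245,.6,.95,1.3,1.6,1.8,1.9,1.93]:
    print(th, 'dx %.1f dz %.1f'%(-120*np.cos(th)+120*np.cos(.245),120*np.sin(th)-120*np.sin(.245)))
E
```

```text
GO t=4.7 pos [452.1 301.8 158.9] yaw 0.710 F [-0.   0.3  0.3] op 0.15 -> scaled [ 0.0001 -0.0102  0.0037] spin 0.0030 rows 0.05421256838853244
[-0.04919827  0.32094558  0.26510479] 0.14849498236628206
0.245 dx 0.0 dz 0.0
0.6 dx 17.4 dz 38.7
0.95 dx 46.6 dz 68.5
1.3 dx 84.3 dz 86.5
1.6 dx 119.9 dz 90.8
1.8 dx 143.7 dz 87.8
1.9 dx 155.2 dz 84.4
1.93 dx 158.6 dz 83.2
```

Emit:
arm_command --pt "0.018 0 -0.057 0 1" --pt "0.044 0 -0.114 0 1" --pt "0.078 0 -0.166 0 1" --pt "0.118 0 -0.214 0 1" --pt "0.167 0 -0.26 0 1"

```text
t: 5.15
position: [480.3, 325.9, 223.7]
ee_rot: [0.938, 0.348, -0.004, 0.002]
force: [-21.1, -24.9, 25.9]
opening: 0.145
```

```bash
python3 - <<'E'
from h import *
s,p,r=st(); print(p,s['force'],s['torque'],s['opening'])
p0=np.array([452.1,301.8,158.9]);print((r.inv().apply(p-p0)))
for n in ['side']:
    q=cam(n);save(q,n+'2')
E
```

```text
[480.26931928 325.93846154 223.68441478] [-21.11245421 -24.86464335  25.87538479] [-4.15157822e+00  3.70681741e+00  1.34761496e-03] 0.14461825923271082
[ 36.48312964   0.06589555 -65.13196743]
```

View pics/side2.png

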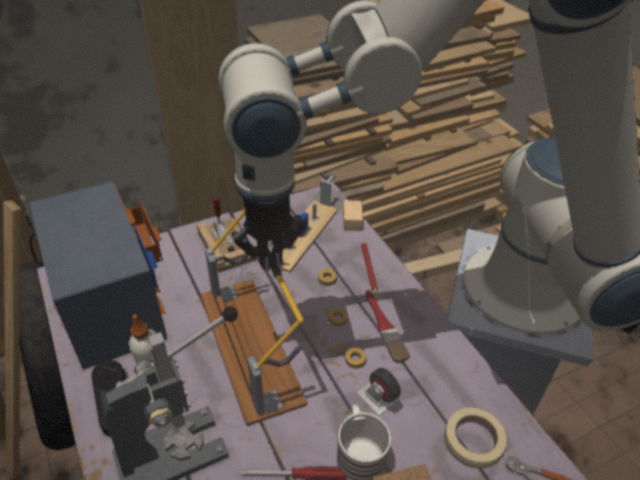

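Emit:
arm_command --pt "0.024 0 -0.038 0 1" --pt "0.086 0 -0.075 0 1" --pt "0.152 0 -0.103 0 1" --pt "0.222 0 -0.12 0 1" --pt "0.294 0 -0.127 0 1"

```text
t: 5.7
position: [539.6, 376.7, 256.1]
ee_rot: [0.938, 0.347, 0.0, 0.0]
force: [-2.0, -4.8, 7.9]
opening: 0.143
```

```bash
python3 - <<'E'
from h import *
s,p,r=st(); print(p,s['force'],s['torque'],s['opening'],r.inv().apply(s['force']))
p0=np.array([452.1,301.8,158.9]);print((r.inv().apply(p-p0)))
E
```

```text
[539.5593371  376.68506859 256.10524086] [-1.95875252 -4.78791815  7.89907553] [-0.9814951   0.50683893 -0.03144049] 0.14311118242517928 [-4.60726104  2.35915491 -7.89707539]
[115.12148655   0.24427196 -97.22526246]
```

Emit:
arm_command --pt "0.048 0 0.002 0 1" --pt "0.096 0 0.008 0 1" --pt "0.142 0 0.018 0 1" --pt "0.165 0 0.026 0 1" --pt "0.176 0 0.03 0 1"

```text
t: 6.2
position: [570.7, 403.4, 248.8]
ee_rot: [0.938, 0.347, -0.003, 0.001]
force: [-33.2, -32.2, 42.8]
opening: 0.145
```

```bash
python3 - <<'E'
from h import *
s,p,r=st(); print(p,s['force'],s['torque'],s['opening'],r.inv().apply(s['force']))
p0=np.array([452.1,301.8,158.9]);print((r.inv().apply(p-p0)))
q=cam('scene');save(q,'scene3')
q=cam('side');save(q,'side3')
E
```

```text
[570.6898828  403.39717706 248.78714856] [-33.22527296 -32.21640331  42.76637222] [-5.34913887  5.69751242 -0.09723955] 0.1451585335397424 [-46.46723956   2.80273808 -42.47020491]
[155.58321876   0.26127638 -90.87926023]
```

View pics/scene3.png

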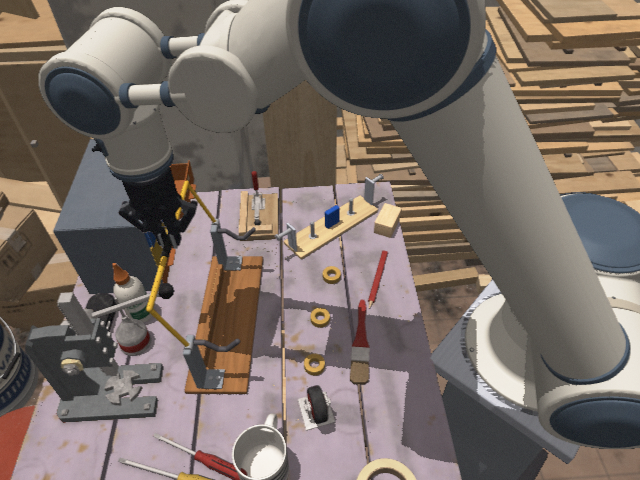

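Emit:
arm_command --pt "-0.008 0 -0.006 0 1" --pt "-0.008 0 -0.006 0 -1" --pt "-0.008 0 -0.006 0 -1" --pt "-0.008 0 -0.006 0 -1" --pt "-0.008 0 -0.006 0 -1"

```text
t: 6.8
position: [571.2, 404.4, 248.9]
ee_rot: [0.938, 0.348, 0.0, -0.0]
force: [0.1, 0.4, -0.4]
opening: 0.819
```

Emit:
arm_command --pt "-0.008 0 -0.1 0 -1" --pt "-0.008 0 -0.3 0 -1" --pt "-0.008 0 -0.4 0 -1" --pt "-0.008 0 -0.4 0 -1" --pt "-0.008 0 -0.4 0 -1"

```text
t: 7.3
position: [569.7, 402.9, 349.1]
ee_rot: [0.938, 0.348, 0.0, -0.0]
force: [0.1, -0.3, -0.4]
opening: 1.004
```

```bash
python3 - <<'E'
from h import *
s,p,r=st(); print(p,s['force'],s['opening'])
q=cam('side');save(q,'side4')
q=cam('wrist');save(q,'wrist4');w=cloud(q);c=q['img'].astype(int)
for r in finder.spot_point(q,'keeper_bar'):
  u,v=r['position'];print(u,v,r['confidence'],to_world(q,u,v,depth_at(q,u,v)))
H=np.array([539.2,379.0,141]);th=1.9
print('expect',H+np.array([-.762*np.cos(th)*120,-.647*np.cos(th)*120,120*np.sin(th)]))
E
```

```text
[569.70701517 402.93964379 349.0928876 ] [ 0.1290199  -0.34119204 -0.41748703] 1.0039714668244666
322.8 258.8 0.73 [569.31511897 402.52397237 259.94058836]
expect [568.76159799 404.10020197 254.55601052]
```

View pics/wrist4.png

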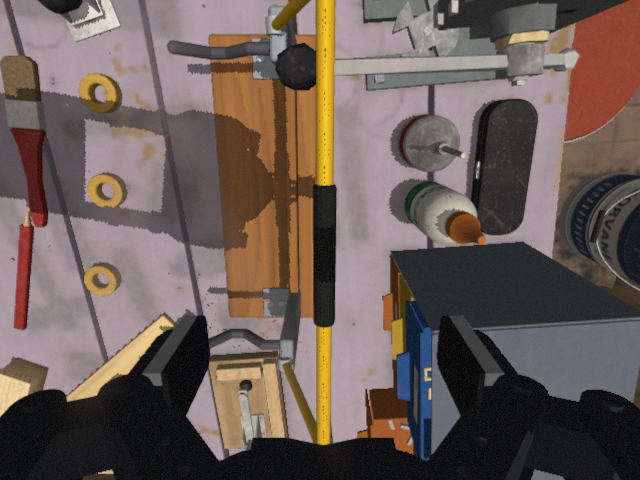

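Emit:
arm_command --pt "-1 0.255 0.0 0 -1" --pt "-1 0.255 0.0 0 -1" --pt "-1 0.255 0.1 0 -1" --pt "-1 0.255 0.2 0 -1" --pt "-1 0.255 0.2 0 -1"

```text
t: 7.95
position: [428.7, 202.7, 303.9]
ee_rot: [0.938, 0.348, -0.0, 0.0]
force: [1.3, -0.3, -0.2]
opening: 1.0
```

Emit:
arm_command --pt "0 0 0 0 -1" --pt "0 0 0 0 -1"

```text
t: 8.15
position: [429.6, 203.4, 304.4]
ee_rot: [0.938, 0.347, -0.001, -0.0]
force: [0.8, 1.2, 0.9]
opening: 1.001
```

```bash
cat >> h.py <<'E'
def collars(p,minr=0):
    """brass ring fits: find yellowish blobs, fit ring in world xy on top plane"""
    out=[]
    for r in finder.find_in(p,'collar_1'):
        l,t,wd,ht=[int(round(x)) for x in r['bbox']]
        w=cloud(p);c=p['img'].astype(int)
        l0,t0=max(0,l-6),max(0,t-6)
        sub=c[t0:t+ht+6,l0:l+wd+6]; ww=w[t0:t+ht+6,l0:l+wd+6]
        hsv=cv2.cvtColor(sub.astype(np.uint8),cv2.COLOR_RGB2HSV)
        m=(hsv[...,0]>12)&(hsv[...,0]<32)&(hsv[...,1]>120)&(hsv[...,2]>50)&np.isfinite(ww).all(-1)
        if m.sum()<30: out.append((r['confidence'],None,r['bbox']));continue
        q=ww[m]; top=np.percentile(q[:,2],60); q=q[np.abs(q[:,2]-top)<5]
        (cx,cy),rad=cv2.minEnclosingCircle(q[:,:2].astype(np.float32))
        out.append((round(r['confidence'],2),np.round([cx,cy,rad,top],1).tolist(),np.round(r['bbox']).tolist()))
    return out
E
python3 - <<'E'
from h import *
np.set_printoptions(precision=1,suppress=True)
s,p,r=st();print(p,s['joints'])
q=cam('wrist');save(q,'wrist5')
for r in collars(q):print(r)
for t,z in [('collar_1',8),('tray_grip',62),('post_a_top',60),('pin_a',75),('tray',0),('block_a',0)]:
    for r in finder.spot_point(q,t):
        u,v=r['position'];print('pt',t,(round(u),round(v)),round(r['confidence'],2),on_plane(q,u,v,z),to_world(q,u,v,depth_at(q,u,v)))
E
```

```text
[429.6 203.4 304.4] [ 0.3  0.2  1.6  0.   1.3 -0.4]
(0.97, [371.7, 231.6, 20.5, 14.7], [280.0, 120.0, 43.0, 43.0])
(0.92, [427.8, 128.2, 20.5, 14.6], [263.0, 225.0, 34.0, 38.0])
(0.73, [308.0, 320.9, 20.8, 14.6], [284.0, 0.0, 49.0, 51.0])
pt collar_1 (302, 141) 0.93 [374.5 233.7   8. ] [374.4 233.1  -1.1]
pt collar_1 (307, 24) 0.74 [307.  321.3   8. ] [305.5 322.5  -1.1]
pt collar_1 (280, 243) 0.68 [427.  130.8   8. ] [428.  128.   -1.2]
pt tray_grip (272, 390) 0.79 [523.6   5.8  62. ] [524.5   4.1  59.5]
pt tray_grip (279, 245) 0.23 [421.1 144.7  62. ] [428.1 124.9  -1.1]
pt post_a_top (318, 361) 0.64 [538.8  67.6  60. ] [539.7  66.4  57.7]
pt pin_a (375, 330) 0.9 [553.3 141.3  75. ] [551.6 142.5  78.4]
pt tray (282, 358) 0.88 [525.9   9.8   0. ] [523.   14.9   8.7]
pt block_a (373, 327) 0.48 [585.  117.9   0. ] [548.9 143.3  76.9]
pt block_a (272, 390) 0.27 [546.7 -36.9   0. ] [524.1   3.5  59.1]
```

View pics/wrist5.png

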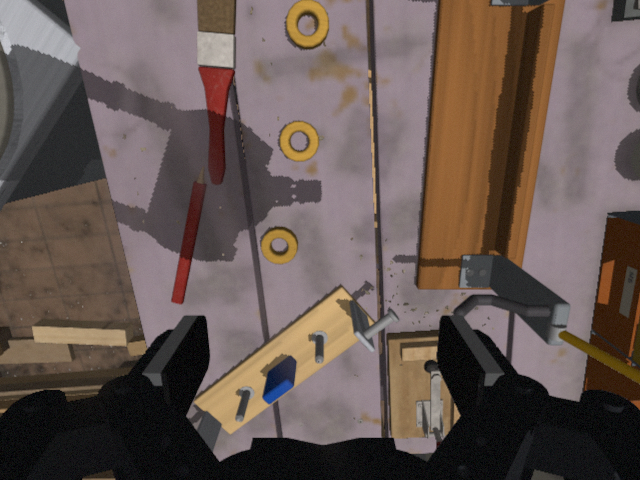

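```bash
python3 - <<'E'
from h import *
go(427.8,128.2,100,-0.194)
E
```

```text
GO t=8.6 pos [430.8 204.6 305. ] yaw 0.711 F [-0.4  0.6  0.9] op 1.00 -> scaled [-0.2084  0.2237  0.8201] spin 0.4523 rows 6.030619100423326
```

Emit:
arm_command --pt "-0.208 0.224 0.82 0.36 -1" --pt "-0.208 0.224 0.82 0.36 -1" --pt "-0.208 0.224 0.82 0.36 -1" --pt "-0.208 0.224 0.82 0.36 -1" --pt "-0.208 0.224 0.82 0.36 -1"

```text
t: 9.05
position: [425.8, 126.5, 96.8]
ee_rot: [1.0, -0.008, -0.002, 0.0]
force: [1.0, -0.1, 0.4]
opening: 0.998
```

Emit:
arm_command --pt "0 0 0 0.092 -1" --pt "0 0 0 0.092 -1" --pt "0 0 0 0.092 -1"

```text
t: 9.35
position: [427.8, 127.9, 99.8]
ee_rot: [0.995, -0.097, -0.0, 0.0]
force: [-0.5, 0.5, -0.3]
opening: 1.001
```

```bash
python3 - <<'E'
from h import *
q=cam('wrist');save(q,'wrist6')
for r in collars(q):print(r)
q=cam('scene');save(q,'scene6')
for r in collars(q):print(r)
go(427.8,128.2,8,-0.194)
E
```

```text
(0.74, [427.9, 128.1, 20.8, 14.5], [290.0, 220.0, 68.0, 68.0])
(0.59, [372.3, 231.2, 20.9, 14.6], [144.0, 51.0, 84.0, 85.0])
(0.68, [307.4, 322.3, 21.3, 13.9], [304.0, 354.0, 20.0, 22.0])
(0.54, None, [275.3, 175.0, 110.1, 86.0])
(0.5, [370.3, 230.9, 21.7, 13.5], [311.0, 308.0, 22.0, 17.0])
GO t=9.6 pos [427.7 127.9 100.2] yaw -0.193 F [-0.2 -0.4  0.4] op 1.00 -> scaled [-2.000e-04 -1.100e-03  3.687e-01] spin 0.0007 rows 1.8434680111869326
```

View pics/wrist6.png

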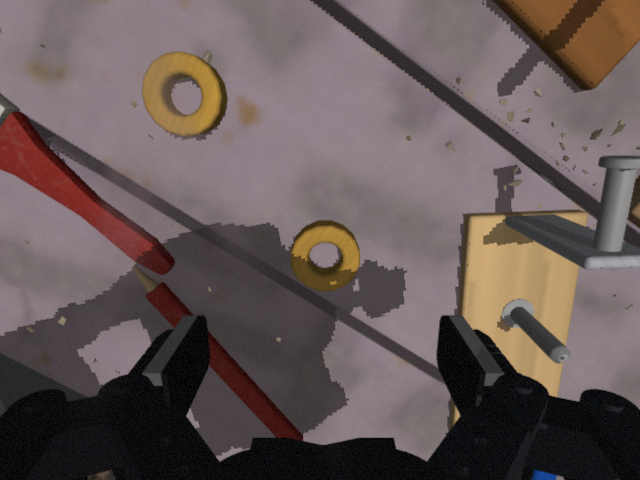

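Emit:
arm_command --pt "0 0 0.2 0 -1" --pt "0 0 0.36 0 -1" --pt "0 0 0.371 0 -1" --pt "0 0 0.371 0 -1" --pt "0 0 0.371 0 -1"

```text
t: 10.05
position: [428.2, 127.9, 8.8]
ee_rot: [0.995, -0.097, 0.001, -0.0]
force: [0.2, -0.2, 0.5]
opening: 0.995
```

Emit:
arm_command --pt "0 0 0 0 1" --pt "0 0 0 0 1" --pt "0 0 0 0 1" --pt "0 0 0 0 1" --pt "0 0 0 0 1" --newtons 60

```text
t: 10.55
position: [427.9, 127.9, 8.3]
ee_rot: [0.995, -0.097, 0.001, -0.0]
force: [-2.5, -0.1, 26.6]
opening: 0.435
```

```bash
python3 - <<'E'
from h import *
q=cam('wrist');save(q,'wrist7')
go(427.8,128.2,130,-0.194)
E
```

```text
GO t=10.6 pos [427.9 127.9   8.3] yaw -0.194 F [-3.5  0.3 26.9] op 0.43 -> scaled [-0.     -0.0015 -0.4869] spin 0.0001 rows 2.4345221261343575
```

View pics/wrist7.png

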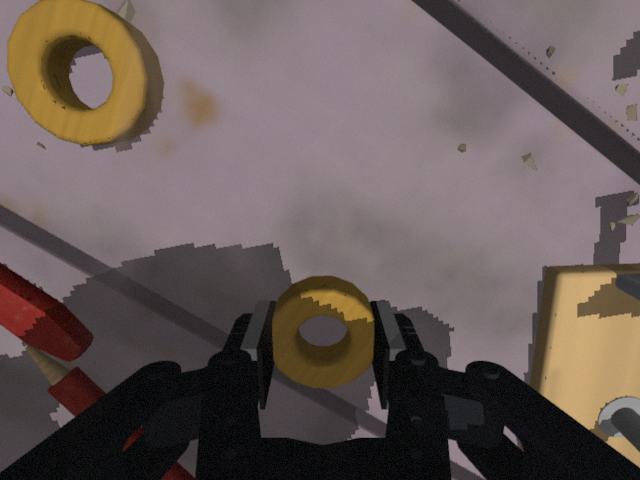

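Emit:
arm_command --pt "0 0 -0.2 0 1" --pt "0 0 -0.4 0 1" --pt "0 0 -0.49 0 1" --pt "0 0 -0.49 0 1"

```text
t: 11.0
position: [429.0, 128.0, 132.8]
ee_rot: [0.995, -0.097, 0.003, -0.001]
force: [-0.1, 0.2, -0.3]
opening: 0.432
```

```bash
python3 - <<'E'
from h import *
go(538,68,130,-0.194)
E
```

```text
GO t=11.0 pos [429.  128.  132.8] yaw -0.194 F [-0.1  0.2 -0.3] op 0.43 -> scaled [0.4739 0.1517 0.0135] spin 0.0000 rows 2.4890669840211905
```

Emit:
arm_command --pt "0.474 0.152 0.013 0 1" --pt "0.474 0.152 0.013 0 1" --pt "0.474 0.152 0.013 0 1" --pt "0.474 0.152 0.013 0 1" --pt "0.474 0.152 0.013 0 1"

```text
t: 11.5
position: [535.8, 67.4, 125.4]
ee_rot: [0.995, -0.097, -0.001, 0.0]
force: [-0.6, 0.2, -1.1]
opening: 0.433
```

```bash
python3 - <<'E'
from h import *
np.set_printoptions(precision=1,suppress=True)
q=cam('wrist');save(q,'wrist8')
for t,z in [('post_a_top',60),('tray_grip',62),('pin_a',75),('tray',0)]:
    for r in finder.spot_point(q,t):
        u,v=r['position'];print('pt',t,(round(u),round(v)),round(r['confidence'],2),on_plane(q,u,v,z),to_world(q,u,v,depth_at(q,u,v)))
go(538,68,130,-0.194)
E
```

```text
pt post_a_top (332, 271) 0.96 [539.5  66.9  60. ] [539.3  64.9  54.8]
pt tray_grip (332, 270) 0.58 [539.4  68.1  62. ] [539.1  65.3  54.8]
pt pin_a (329, 131) 0.93 [551.2 138.9  75. ] [551.2 138.9  78.4]
pt tray (334, 314) 0.82 [531.7  10.6   0. ] [540.9  77.8 131.3]
pt tray (322, 328) 0.37 [520.5   0.8   0. ] [521.6   5.9   9.3]
GO t=11.8 pos [535.6  68.1 126.4] yaw -0.193 F [ 0.5  0.2 -0.2] op 0.43 -> scaled [ 0. -0. -0.] spin 0.0004 rows 0.08566898836394818
```

View pics/wrist8.png

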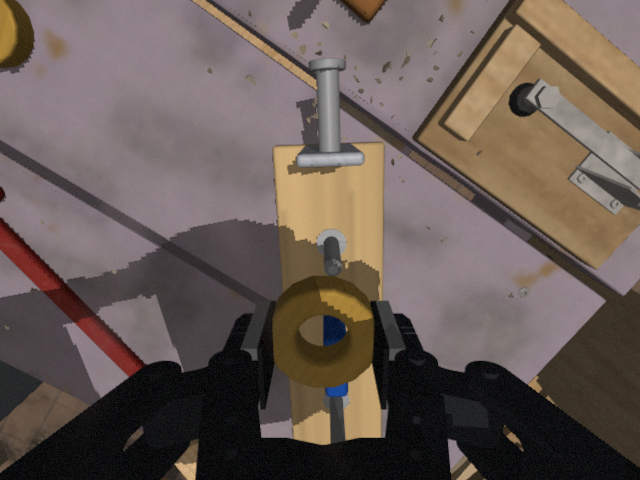

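```bash
python3 - <<'E'
from h import *
np.set_printoptions(precision=1,suppress=True)
q=cam('wrist')
print('post top',on_plane(q,333.5,269,60),'base',on_plane(q,331.5,241,11))
print('collar',on_plane(q,324,331,134.5),on_plane(q,322,330,126))
w=cloud(q)
import collections
sub=w[276:388,272:376].reshape(-1,3);c=q['img'][276:388,272:376].reshape(-1,3)
hsv=cv2.cvtColor(q['img'],cv2.COLOR_RGB2HSV)[276:388,272:376].reshape(-1,3)
m=(hsv[:,0]>10)&(hsv[:,0]<32)&(hsv[:,1]>110)&(sub[:,2]>100)
qq=sub[m];print(np.percentile(qq[:,2],[5,50,95]));t=qq[qq[:,2]>np.percentile(qq[:,2],90)-4]
print(cv2.minEnclosingCircle(t[:,:2].astype(np.float32)))
go(539,68,130,-.194)
# post cylinder points
pp=w[236:276,320:348].reshape(-1,3);pp=pp[(pp[:,2]>15)&(pp[:,2]<60)];print(len(pp),np.median(pp,0), np.median(pp[pp[:,2]>52],0))
for z0 in range(15,60,9):
  k=pp[(pp[:,2]>z0)&(pp[:,2]<z0+9)];print(z0,k.min(0) if len(k) else 0,k.max(0) if len(k) else 0)
E
```

```text
post top [540.4  68.2  60. ] base [540.5  69.3  11. ]
collar [536.   73.8 134.5] [534.5  69.6 126. ]
[121.4 132.1 133.3]
((535.0125122070312, 68.4112548828125), 21.281057357788086)
GO t=11.8 pos [535.8  68.1 126.5] yaw -0.193 F [ 0.3 -0.1 -0.2] op 0.43 -> scaled [ 0. -0. -0.] spin 0.0004 rows 0.09378539033768296
558 [540.1  70.3  50.4] [539.9  68.   56.1]
15 [535.4  67.   15. ] [544.6  71.9  24. ]
24 [535.4  67.5  24.2] [544.6  72.   33. ]
33 [535.4  67.1  33. ] [544.7  72.1  41.9]
42 [535.3  68.   42.1] [544.6  72.2  51. ]
51 [534.9  62.2  51.1] [544.7  72.   60. ]
```

Emit:
arm_command --pt "0.0205 0 0 0 1" --pt "0.0205 0 0.1 0 1" --pt "0.0205 0 0.2 0 1" --pt "0.0205 0 0.27 0 1" --pt "0.0205 0 0.27 0 1"

```text
t: 12.3
position: [540.5, 66.7, 57.2]
ee_rot: [0.995, -0.097, -0.002, 0.0]
force: [0.4, 0.3, -0.2]
opening: 0.43
```

```bash
sed -i 's/d.round(4)/[round(float(v),4) for v in d]/' h.py; python3 - <<'E'
from h import *
q=cam('wrist');save(q,'wrist9')
go(540.7,67.3,22,-.194)
E
```

```text
GO t=12.3 pos [541.1  66.7  58.5] yaw -0.194 F [-0.4  0.2 -0.1] op 0.43 -> scaled [-0.0019, -0.0021, 0.1459] spin 0.0001 rows 0.7297512140514757
```

View pics/wrist9.png

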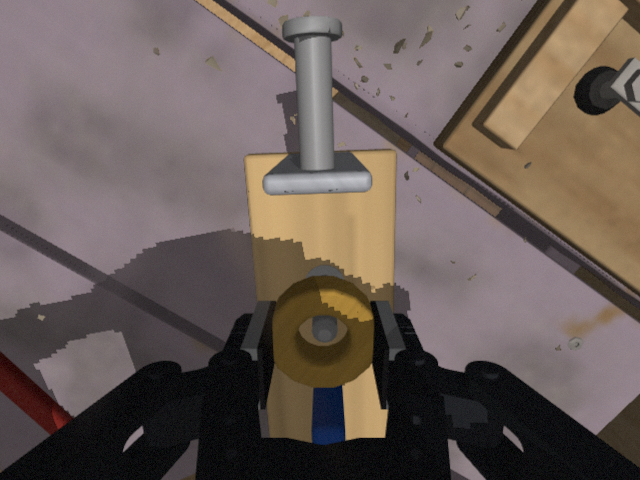

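Emit:
arm_command --pt "0 0 0.07 0 1" --pt "0 0 0.146 0 1" --pt "0 0 0.146 0 1" --pt "0 0 0.146 0 -0.4" --pt "0 0 0.146 0 -0.4"

```text
t: 12.85
position: [542.3, 66.7, 23.8]
ee_rot: [0.995, -0.097, 0.001, -0.0]
force: [-0.4, -0.2, 1.6]
opening: 0.696
```

Emit:
arm_command --pt "0 0 0 0 -1" --pt "0 0 0 0 -1" --pt "0 0 -0.2 0 -1" --pt "0 0 -0.4 0 -1" --pt "0 0 -0.4 0 -1"

```text
t: 13.35
position: [544.5, 66.7, 128.3]
ee_rot: [0.995, -0.097, 0.004, -0.0]
force: [-0.3, 0.1, -0.9]
opening: 0.995
```

```bash
python3 - <<'E'
from h import *
np.set_printoptions(precision=1,suppress=True)
q=cam('wrist');save(q,'wrist10')
for t,z in [('post_a_top',60),('tray_grip',62),('pin_a',75),('tray',0),('collar_1',8)]:
    for r in finder.spot_point(q,t):
        u,v=r['position'];print('pt',t,(round(u),round(v)),round(r['confidence'],2),on_plane(q,u,v,z),to_world(q,u,v,depth_at(q,u,v)))
q=cam('scene');save(q,'scene10')
for r in collars(q):print(r)
q=cam('side');save(q,'side10')
for r in collars(q):print(r)
go(371.7,231.6,125,-.194)
E
```

```text
pt post_a_top (312, 269) 0.61 [538.5  68.6  60. ] [538.2  67.1  56.1]
pt pin_a (310, 132) 0.93 [552.1 139.6  75. ] [552.2 139.6  78.3]
pt tray (324, 314) 0.75 [534.2   9.9   0. ] [536.6  24.2  28.3]
pt collar_1 (318, 246) 0.56 [540.6  65.    8. ] [541.8  70.6  26.5]
(0.84, [370.9, 231.9, 21.2, 13.7], [308.0, 307.0, 24.0, 23.0])
(0.83, [307.2, 322.3, 20.6, 13.9], [305.0, 353.0, 21.0, 20.0])
(0.65, None, [373.3, 204.0, 28.9, 34.9])
(0.79, [370.2, 232.2, 20.3, 18.8], [328.0, 308.0, 23.0, 19.0])
(0.72, [539.1, 68.2, 20.8, 28.5], [281.0, 238.0, 18.0, 16.0])
(0.65, [306.2, 322.0, 20.0, 18.8], [345.0, 346.0, 20.0, 23.0])
(0.27, [539.1, 68.2, 20.8, 28.5], [268.0, 177.0, 69.0, 93.0])
(0.17, [508.7, 280.1, 248.3, 16.2], [180.0, 211.0, 127.0, 215.0])
GO t=13.8 pos [541.2  66.6 121.8] yaw -0.194 F [0.5 0.3 0. ] op 1.00 -> scaled [-0.7924, -0.5168, -0.0118] spin -0.0000 rows 4.730392750404565
```

View pics/wrist10.png

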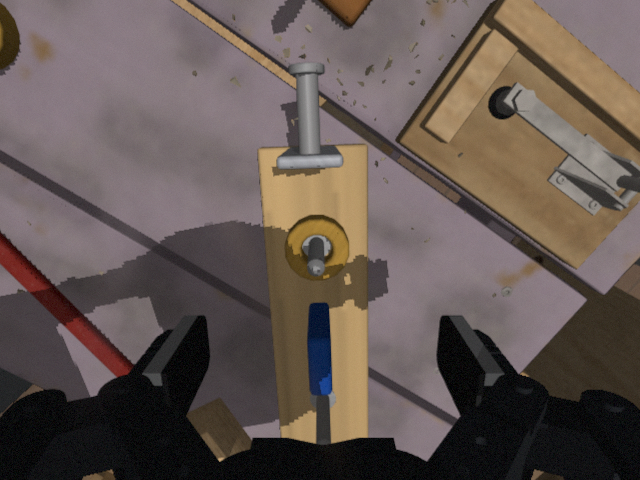

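View pics/scene10.png

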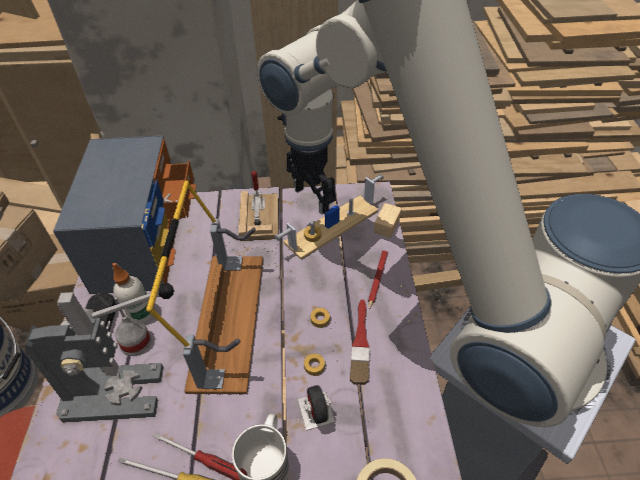

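Emit:
arm_command --pt "-0.792 -0.517 0.08 0 -1" --pt "-0.792 -0.517 0.08 0 -1" --pt "-0.792 -0.517 0.08 0 -1" --pt "-0.792 -0.517 0.08 0 -1" --pt "-0.792 -0.517 0.08 0 -1"

```text
t: 14.35
position: [369.7, 232.8, 102.1]
ee_rot: [0.995, -0.097, -0.001, 0.0]
force: [0.9, -0.4, -0.1]
opening: 1.0
```

```bash
python3 - <<'E'
from h import *
q=cam('wrist');q=cam('wrist');save(q,'wrist11')
for r in collars(q):print(r)
go(371.7,231.6,11,-.194)
E
```

```text
(0.96, [308.2, 321.0, 20.6, 14.6], [152.0, 87.0, 84.0, 82.0])
(0.58, [371.8, 231.8, 20.9, 14.5], [303.0, 220.0, 70.0, 73.0])
GO t=14.5 pos [370.4 232.7 102.2] yaw -0.191 F [ 0.1 -0.3  0.8] op 1.00 -> scaled [0.0063, 0.003, 0.3649] spin 0.0017 rows 1.824863827335967
```

View pics/wrist11.png

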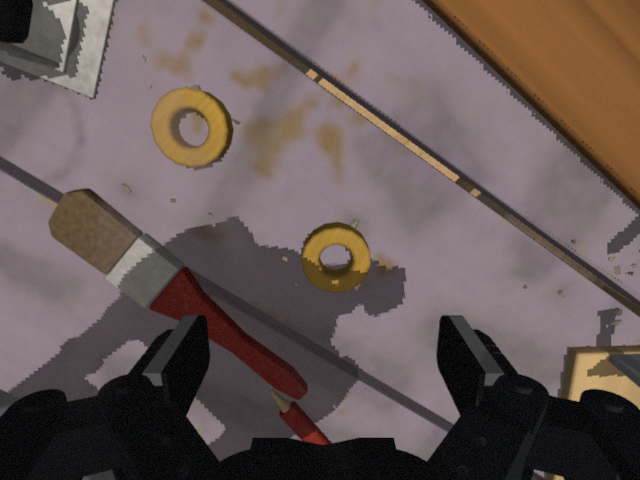

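Emit:
arm_command --pt "0.006 0.003 0.2 0 -1" --pt "0.006 0.003 0.363 0 -1" --pt "0.006 0.003 0.363 0 -1" --pt "0.006 0.003 0.363 0 -1" --pt "0.006 0.003 0.363 0 0"

```text
t: 15.0
position: [374.5, 230.7, 13.4]
ee_rot: [0.995, -0.097, 0.001, -0.0]
force: [0.5, 0.6, 0.7]
opening: 0.856
```

Emit:
arm_command --pt "0 0 0 0 1" --pt "0 0 0 0 1" --pt "0 0 0 0 1" --pt "0 0 0 0 1" --pt "0 0 -0.1 0 1"

```text
t: 15.5
position: [372.9, 230.4, 36.4]
ee_rot: [0.995, -0.097, -0.001, 0.0]
force: [0.7, -0.4, -1.1]
opening: 0.427
```

Emit:
arm_command --pt "0 0 -0.2 0 1" --pt "0 0 -0.38 0 1" --pt "0 0 -0.38 0 1"

```text
t: 15.8
position: [375.6, 231.7, 136.9]
ee_rot: [0.995, -0.097, 0.004, -0.002]
force: [-0.6, -0.1, -0.7]
opening: 0.428
```

```bash
python3 - <<'E'
from h import *
q=cam('wrist');save(q,'wrist12')
go(515.5,-54,130,-.194)
s,p,r=st();print(p,s['position'])
# held collar centre
def held(q):
    w=cloud(q);s,p,r=st()
    hsv=cv2.cvtColor(q['img'],cv2.COLOR_RGB2HSV)
    m=(hsv[...,0]>10)&(hsv[...,0]<32)&(hsv[...,1]>110)&(np.linalg.norm(w-p,axis=-1)<32)
    t=w[m];top=np.percentile(t[:,2],90);t=t[t[:,2]>top-4]
    (a,b),rad=cv2.minEnclosingCircle(t[:,:2].astype(np.float32));return a,b,rad,top,np.array([a,b])-p[:2],top-p[2]
print(held(q))
E
```

```text
GO t=15.8 pos [374.8 231.3 134.7] yaw -0.194 F [-0.7 -0.1 -1.4] op 0.43 -> scaled [0.7718, 1.0116, 0.0192] spin 0.0001 rows 6.362662160163453
[374.83458868 231.30636567 134.71106941] [374.83458868 231.30636567 134.71106941]
(375.56488037109375, 239.10232543945312, 28.339767456054688, np.float64(138.43792229914072), array([0.73029169, 7.79595977]), np.float64(3.726852891822375))
```

View pics/wrist12.png

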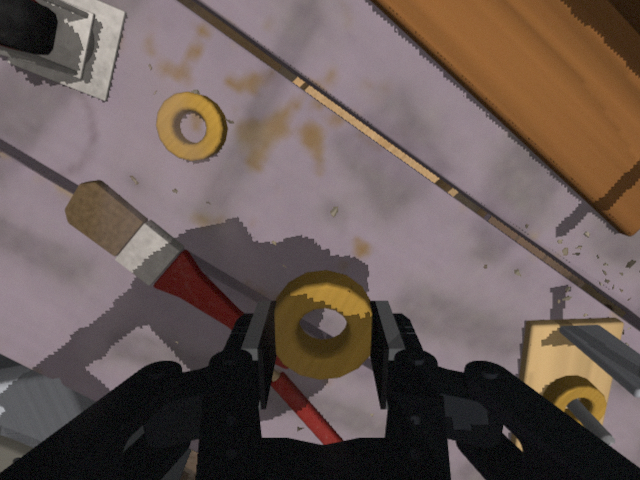

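Emit:
arm_command --pt "0.77 0.75 0 0 1" --pt "0.77 0.75 0 0 1" --pt "0.77 0.75 0 0 1" --pt "0.77 0.75 0 0 1" --pt "0.77 0.75 0 0 1"

```text
t: 16.35
position: [515.8, 23.0, 131.0]
ee_rot: [0.995, -0.097, -0.001, -0.0]
force: [1.3, 1.7, -0.7]
opening: 0.427
```

```bash
python3 - <<'E'
from h import *
go(515.5,-54,130,-.194)
E
```

```text
GO t=16.4 pos [515.8  23.  131. ] yaw -0.194 F [ 1.3  1.7 -0.7] op 0.43 -> scaled [0.0584, 0.3023, 0.0038] spin -0.0001 rows 1.539551232212072
```

Emit:
arm_command --pt "0.0 0.27 0 0 1" --pt "0.0 0.27 0 0 1" --pt "0.0 0.27 0 0 1" --pt "0.0 0.27 0 0 1"

```text
t: 16.75
position: [502.0, -41.3, 131.1]
ee_rot: [0.995, -0.097, -0.001, -0.0]
force: [-0.3, 0.8, -0.4]
opening: 0.425
```

```bash
cat >> h.py <<'E'
def held(q):
    w=cloud(q);s,p,r=st()
    hsv=cv2.cvtColor(q['img'],cv2.COLOR_RGB2HSV)
    m=(hsv[...,0]>10)&(hsv[...,0]<32)&(hsv[...,1]>110)&(np.linalg.norm(w-p,axis=-1)<32)
    t=w[m];top=np.percentile(t[:,2],90);t=t[t[:,2]>top-4]
    (a,b),rad=cv2.minEnclosingCircle(t[:,:2].astype(np.float32));return np.round([a,b,rad,top],1),(np.array([a,b])-p[:2]).round(1),(top-p[2]).round(1)
def post(q,x,y):
    w=cloud(q).reshape(-1,3);m=(np.hypot(w[:,0]-x,w[:,1]-y)<9)&(w[:,2]>30)&(w[:,2]<57)
    t=w[m];return len(t),t[:,:2].min(0).round(1) if len(t) else 0,t[:,:2].max(0).round(1) if len(t) else 0, np.median(t,0).round(1) if len(t) else 0
E
python3 - <<'E'
from h import *
q=cam('wrist');q=cam('wrist');save(q,'wrist13')
print(held(q));
for r in finder.spot_point(q,'post_a_top'):
    u,v=r['position'];X=on_plane(q,u,v,60);print((u,v),r['confidence'],X.round(1),post(q,X[0],X[1]))
go(515.5,-54,130,-.194)
E
```

```text
(array([502.4, -33.2,  27.8, 132.7]), array([0.1, 7.3]), np.float64(1.3))
(361.9, 41.3) 0.79 [540.8  67.   60. ] (397, array([534.7,  61.8]), array([544.8,  71.6]), array([538.6,  65.4,  54.5]))
GO t=16.9 pos [502.4 -40.4 131.5] yaw -0.193 F [-0.3 -0.7 -0.4] op 0.43 -> scaled [0.0618, 0.0435, 0.006] spin 0.0006 rows 0.37916127774123265
```

View pics/wrist13.png

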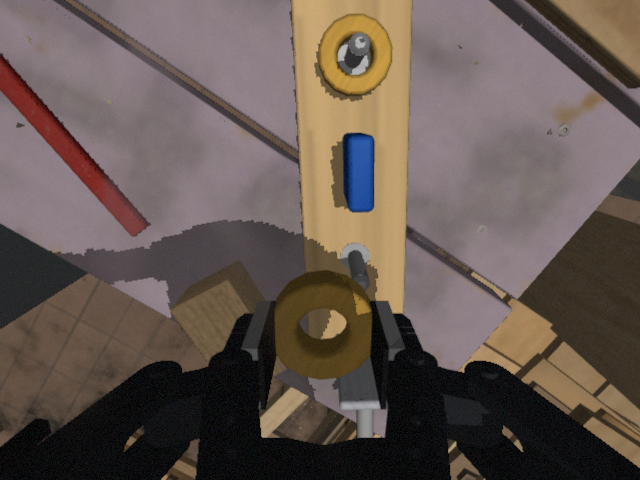

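```bash
python3 - <<'E'
from h import *
q=cam('wrist');w=cloud(q);c=q['img'].astype(int)
m=(c[...,2]>80)&(c[...,2]>c[...,0]*1.8)&(w[...,2]>58)&(w[...,2]<66)
t=w[m];print(m.sum(),cv2.minAreaRect(t[:,:2].astype(np.float32)),np.median(t,0))
print(post(q,516,-54))
print('base disc',on_plane(q,354.5,253,11),'ring of post a base',on_plane(q,352,57,27))
# board edges
hsv=cv2.cvtColor(q['img'],cv2.COLOR_RGB2HSV)
b=(np.abs(w[...,2]-8.7)<2.5)&(hsv[...,1]>60);b[320:]=0;b[:,:285]=0;b[:,420:]=0
t=w[b];print(b.sum())
for y in range(-40,90,15):
    k=t[np.abs(t[:,1]-y)<2];
    if len(k):print(y,np.percentile(k[:,0],[1,99]).round(1))
E
```

```text
1875 ((530.2999267578125, 6.195888519287109), (38.56911087036133, 13.314786911010742), 80.1611328125) [530.05375883   6.85079838  60.46571944]
(322, array([515. , -60.3]), array([524.9, -50. ]), array([520.5, -51.6,  48. ]))
base disc [520.85939686 -52.05456196  11.        ] ring of post a base [538.3359186   65.97261362  27.        ]
23698
-40 [487.9 557. ]
-25 [490.2 559.3]
-10 [492.7 562.1]
5 [495.1 564.8]
20 [497.2 566.7]
35 [500.  568.6]
50 [502.4 571.7]
65 [504.4 574.6]
80 [506.8 576.4]
```

Emit:
arm_command --pt "0.082 0.047 0 -0.019 1" --pt "0.082 0.047 0 -0.019 1" --pt "0.082 0.047 0.08 -0.019 1" --pt "0.082 0.047 0.17 -0.019 1" --pt "0.082 0.047 0.17 -0.019 1"

```text
t: 17.45
position: [518.9, -55.8, 87.3]
ee_rot: [0.997, -0.078, -0.002, -0.0]
force: [-0.3, 0.2, -0.3]
opening: 0.424
```

```bash
python3 - <<'E'
from h import *
q=cam('wrist');q=cam('wrist');save(q,'wrist14')
print(held(q),post(q,520.5,-55))
go(520.3,-56,25,-.156)
E
```

```text
(array([515.5, -52.9,  24.6,  90.1]), array([-4.6,  3.4]), np.float64(0.6)) (48, array([517.4, -54.1]), array([524.9, -50.4]), array([521.2, -51. ,  32.3]))
GO t=17.6 pos [520.1 -56.2  89.4] yaw -0.156 F [-0.3  0.2 -0.6] op 0.43 -> scaled [0.0008, -0.0009, 0.2578] spin 0.0002 rows 1.2888208431719574
```

View pics/wrist14.png

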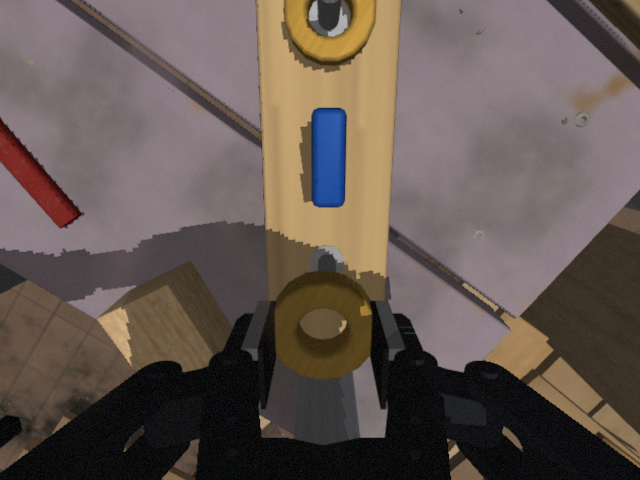

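Emit:
arm_command --pt "0.004 0 0.06 0 1" --pt "0.004 0 0.13 0 1" --pt "0.004 0 0.13 0 1"

```text
t: 17.85
position: [521.0, -56.6, 56.5]
ee_rot: [0.997, -0.078, -0.001, -0.0]
force: [-0.6, 0.1, -0.8]
opening: 0.427
```

```bash
python3 - <<'E'
from h import *
q=cam('wrist');save(q,'wrist15')
go(520.3,-56,25,-.156)
E
```

```text
GO t=17.9 pos [521.3 -56.7  57.2] yaw -0.156 F [-0.3  0.1 -0.3] op 0.42 -> scaled [-0.0044, -0.0022, 0.129] spin 0.0001 rows 0.6453481876593615
```

View pics/wrist15.png

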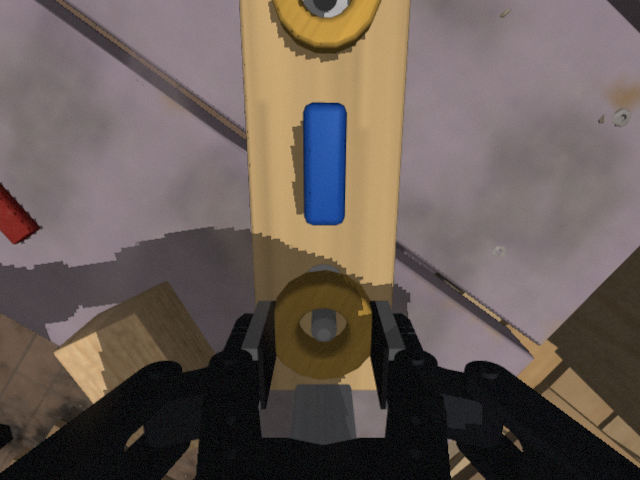

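Post tip shows in the bore at (324,325), so I'll lower and release.

Emit:
arm_command --pt "0 0 0.07 0 1" --pt "0 0 0.129 0 1" --pt "0 0 0.129 0 1" --pt "0 0 0.129 0 -0.4" --pt "0 0 0.129 0 -0.4"

```text
t: 18.4
position: [521.9, -57.0, 25.7]
ee_rot: [0.997, -0.078, 0.001, 0.0]
force: [-0.0, 0.9, 0.3]
opening: 0.702
```

Emit:
arm_command --pt "0 0 0 0 -1" --pt "0 0 0 0 -1" --pt "0 0 -0.2 0 -1" --pt "0 0 -0.42 0 -1" --pt "0 0 -0.42 0 -1"

```text
t: 18.9
position: [523.7, -57.4, 134.6]
ee_rot: [0.997, -0.078, 0.004, 0.001]
force: [-0.2, 0.3, -1.3]
opening: 1.003
```

```bash
python3 - <<'E'
from h import *
q=cam('wrist');save(q,'wrist16')
q=cam('scene');save(q,'scene16')
for r in collars(q):print(r)
q=cam('side');save(q,'side16')
for r in collars(q):print(r)
go(308,321,125,-.156)
E
```

```text
(0.73, [306.9, 321.6, 21.0, 13.9], [306.0, 351.0, 19.0, 23.0])
(0.66, [538.9, 67.2, 21.7, 23.0], [303.0, 232.0, 19.0, 12.0])
(0.49, [519.6, -55.9, 21.6, 23.2], [341.0, 203.0, 21.0, 16.0])
(0.41, None, [372.9, 203.5, 30.1, 31.2])
(0.73, None, [342.5, 200.2, 19.1, 30.1])
(0.66, [307.2, 323.2, 19.7, 18.8], [345.0, 346.0, 21.0, 23.0])
(0.5, [516.9, -55.0, 21.9, 27.9], [308.0, 209.0, 17.0, 15.0])
(0.48, [539.8, 68.1, 21.6, 28.9], [284.0, 239.0, 16.0, 16.0])
GO t=19.1 pos [520.6 -56.8 128.5] yaw -0.156 F [-0.2  0.4  0. ] op 1.00 -> scaled [-1.075, -1.3606, 0.0162] spin -0.0000 rows 8.670332079129519
```

View pics/wrist16.png

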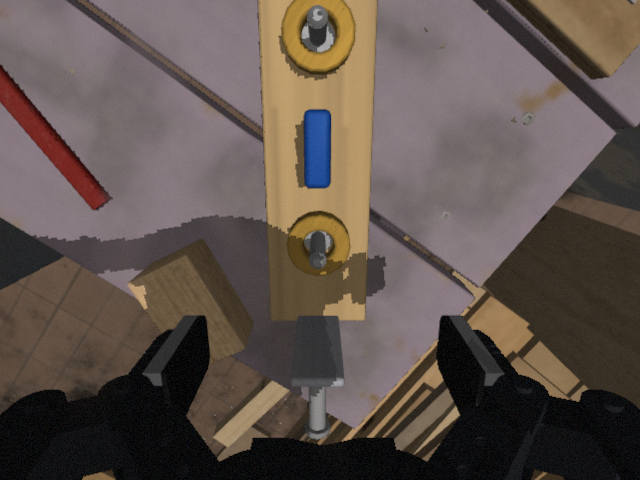

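View pics/side16.png

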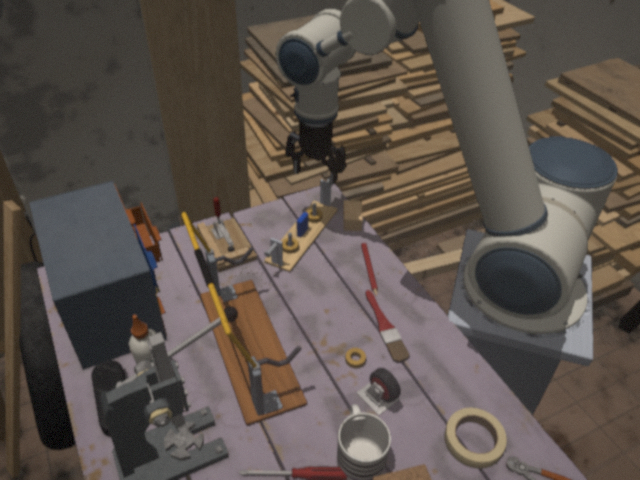

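Emit:
arm_command --pt "-0.54 -0.68 0.0 0 -1" --pt "-0.54 -0.68 0.0 0 -1" --pt "-0.54 -0.68 0 0 -1" --pt "-0.54 -0.68 0 0 -1" --pt "-0.54 -0.68 0 0 -1"

```text
t: 19.65
position: [410.8, 134.4, 128.3]
ee_rot: [0.997, -0.077, -0.002, 0.0]
force: [-0.3, 0.1, 1.4]
opening: 0.999
```

Emit:
arm_command --pt "-0.54 -0.68 0.0 0 -1" --pt "-0.54 -0.68 0.0 0 -1" --pt "-0.54 -0.68 0 0 -1" --pt "-0.54 -0.68 0 0 -1" --pt "-0.54 -0.68 0 0 -1"

```text
t: 20.15
position: [304.7, 323.4, 128.4]
ee_rot: [0.997, -0.077, -0.001, 0.001]
force: [0.2, -0.2, -0.3]
opening: 0.999
```

```bash
python3 - <<'E'
from h import *
q=cam('wrist');q=cam('wrist');save(q,'wrist17')
for r in collars(q):print(r)
go(308,321,11,-.156)
E
```

```text
(0.71, [307.5, 321.4, 20.8, 14.5], [298.0, 213.0, 66.0, 64.0])
GO t=20.3 pos [306.3 321.3 128.4] yaw -0.153 F [ 0.4 -0.4 -0.5] op 1.00 -> scaled [0.0075, -0.0008, 0.4698] spin 0.0013 rows 2.3490850305192574
```

View pics/wrist17.png

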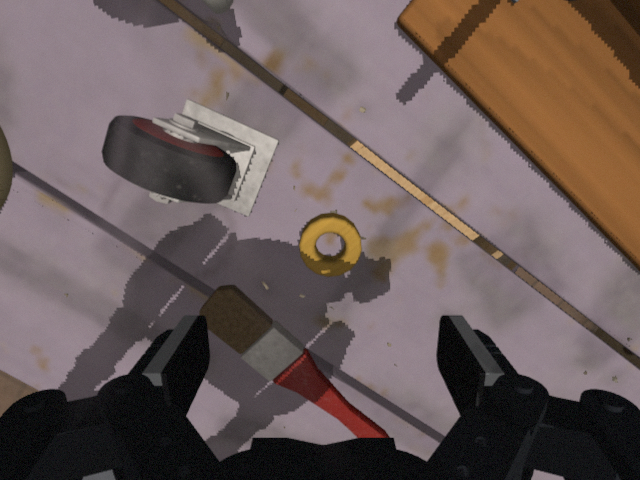

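Emit:
arm_command --pt "0.006 -0.001 0.1 -0.05 -0.4" --pt "0.006 -0.001 0.25 -0.05 -0.4" --pt "0.006 -0.001 0.35 -0.05 -0.4" --pt "0.006 -0.001 0.47 -0.05 -0.4" --pt "0.006 -0.001 0.47 -0.05 -0.4"

```text
t: 20.8
position: [308.0, 318.8, 9.1]
ee_rot: [1.0, -0.029, -0.002, 0.002]
force: [0.1, 0.6, -0.4]
opening: 0.699
```

Emit:
arm_command --pt "0 0 0 0 -0.4" --pt "0 0 0 0 1" --pt "0 0 0 0 1" --pt "0 0 0 0 1" --pt "0 0 0 0 1"

```text
t: 21.3
position: [309.6, 321.1, 13.7]
ee_rot: [1.0, -0.028, 0.001, -0.001]
force: [0.7, -4.7, 15.8]
opening: 0.429
```

Emit:
arm_command --pt "0 0 -0.1 0 1" --pt "0 0 -0.2 0 1" --pt "0 0 -0.38 0 1" --pt "0 0 -0.48 0 1" --pt "0 0 -0.48 0 1"

```text
t: 21.8
position: [310.4, 322.0, 136.0]
ee_rot: [1.0, -0.028, 0.003, -0.002]
force: [-0.5, -0.7, -0.6]
opening: 0.427
```

```bash
python3 - <<'E'
from h import *
q=cam('wrist');save(q,'wrist18')
print(held(q))
go(540,67.4,130,-.156)
E
```

```text
(array([305.9, 325. ,  24.8, 137.4]), array([-3.9,  3.4]), np.float64(3.1))
GO t=21.9 pos [309.8 321.5 134.3] yaw -0.056 F [-0.1  0.9 -0.9] op 0.43 -> scaled [0.976, 0.9637, 0.0176] spin 0.0501 rows 6.85850795137469
```

View pics/wrist18.png

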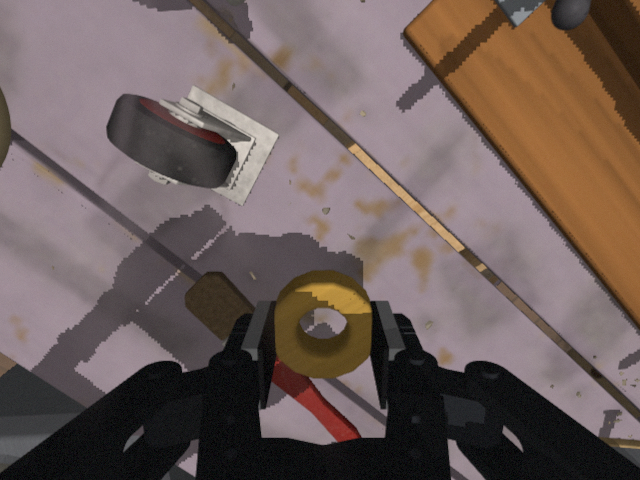

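Emit:
arm_command --pt "0.58 0.58 0 0.05 1" --pt "0.58 0.58 0 0.05 1" --pt "0.58 0.58 0 0.05 1" --pt "0.58 0.58 0 0.05 1" --pt "0.58 0.58 0 0.05 1"

```text
t: 22.35
position: [449.0, 164.4, 131.6]
ee_rot: [0.997, -0.08, 0.001, 0.0]
force: [-0.6, 0.1, -1.4]
opening: 0.429
```

```bash
python3 - <<'E'
from h import *
q=cam('wrist')
print(held(q))
go(540,66.3,122,-.156)
E
```

```text
(array([447.8, 172.5,  28.3, 132.9]), array([0.3, 6.9]), np.float64(1.4))
GO t=22.4 pos [447.5 165.5 131.4] yaw -0.160 F [-0.  -0.8 -0.3] op 0.43 -> scaled [0.4285, 0.333, 0.0379] spin -0.0020 rows 2.720072504467897
```

Emit:
arm_command --pt "0.4285 0.333 0.0 -0.002 1" --pt "0.4285 0.333 0 -0.002 1" --pt "0.4285 0.333 0.0 -0.002 1" --pt "0.4285 0.333 0.15 -0.002 1" --pt "0.4285 0.333 0.15 -0.002 1"

```text
t: 22.9
position: [535.8, 69.3, 91.0]
ee_rot: [0.997, -0.076, -0.003, 0.0]
force: [-1.1, 0.6, -0.4]
opening: 0.427
```

```bash
python3 - <<'E'
from h import *
q=cam('wrist');q=cam('wrist');save(q,'wrist19')
go(540,66.3,62,-.156);print(post(q,540,67))
w=cloud(q);c=q['img'].astype(int)
m=(c[...,2]>80)&(c[...,2]>c[...,0]*1.8)&(w[...,2]>58)&(w[...,2]<66)
t=w[m];print(m.sum(),cv2.minAreaRect(t[:,:2].astype(np.float32)))
E
```

```text
GO t=23.0 pos [536.8  70.1  94.1] yaw -0.151 F [ 0.4 -0.9  0. ] op 0.43 -> scaled [0.0154, 0.013, 0.1284] spin 0.0025 rows 0.6499836001740668
(25, array([538.1,  69.1]), array([544.2,  72. ]), array([541.7,  71.5,  31.3]))
768 ((531.1336059570312, 5.221343994140625), (36.25694274902344, 11.312878608703613), 81.36807250976562)
```

View pics/wrist19.png

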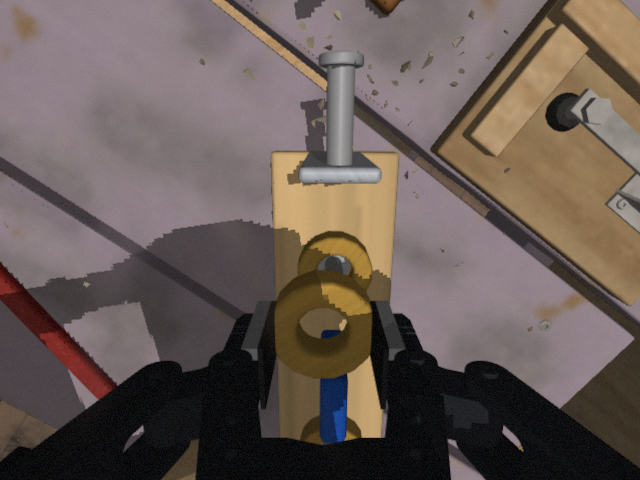

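Emit:
arm_command --pt "0.016 0.013 0 0 1" --pt "0.016 0.013 0 0 1" --pt "0.016 0.013 0.06 0 1" --pt "0.016 0.013 0.12 0 1" --pt "0.016 0.013 0.12 0 1"

```text
t: 23.5
position: [541.3, 65.6, 64.0]
ee_rot: [0.997, -0.076, -0.001, 0.0]
force: [0.4, -0.0, 0.4]
opening: 0.429
```

```bash
python3 - <<'E'
from h import *
q=cam('wrist');save(q,'wrist20')
go(540,66.3,42,-.156)
E
```

```text
GO t=23.6 pos [541.7  65.6  64.8] yaw -0.152 F [ 0.4 -0.3 -0.6] op 0.43 -> scaled [-0.0072, -0.0018, 0.0911] spin 0.0022 rows 0.45724692152628205
```

View pics/wrist20.png

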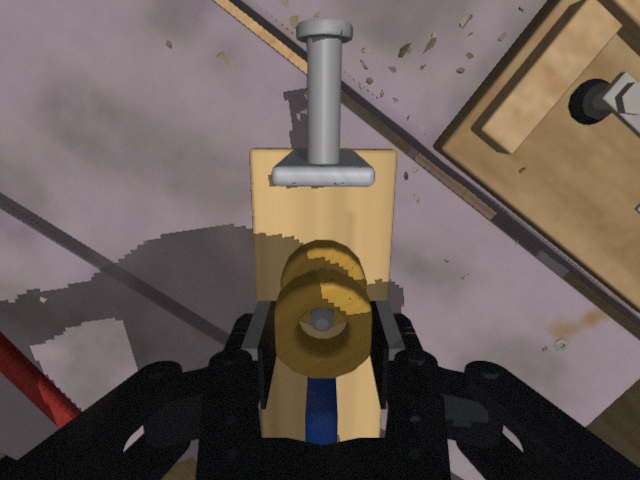

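Emit:
arm_command --pt "-0.003 0 0.05 0 1" --pt "-0.003 0 0.087 0 1" --pt "-0.003 0 0.087 0 1" --pt "-0.003 0 0.087 0 -0.4" --pt "-0.003 0 0.087 0 -0.4"

```text
t: 24.05
position: [541.4, 65.4, 43.0]
ee_rot: [0.997, -0.076, 0.0, -0.0]
force: [-1.0, 0.1, -0.1]
opening: 0.698
```

Emit:
arm_command --pt "0 0 0 0 -1" --pt "0 0 0 0 -1" --pt "0 0 -0.2 0 -1" --pt "0 0 -0.44 0 -1" --pt "0 0 -0.44 0 -1"

```text
t: 24.55
position: [543.4, 65.5, 157.7]
ee_rot: [0.997, -0.076, 0.003, -0.0]
force: [-0.2, -1.0, -1.3]
opening: 1.0
```

```bash
python3 - <<'E'
from h import *
q=cam('wrist');save(q,'wrist21')
q=cam('scene');save(q,'scene21')
for r in collars(q):print(r)
q=cam('side');save(q,'side21')
for r in collars(q):print(r)
go(530.2,6.3,125,-.156)
E
```

```text
(0.71, [539.0, 67.3, 21.7, 37.7], [304.0, 225.0, 19.0, 10.0])
(0.5, [520.2, -54.3, 21.6, 23.1], [346.0, 205.0, 16.0, 14.0])
(0.45, [535.0, 73.6, 19.4, 28.0], [304.0, 238.0, 18.0, 5.0])
(0.37, None, [374.4, 203.6, 27.9, 32.8])
(0.71, [536.6, 68.7, 19.3, 43.2], [280.0, 231.0, 17.0, 19.0])
(0.48, [519.8, -56.1, 21.7, 28.5], [306.0, 204.0, 18.0, 17.0])
(0.47, [534.2, 75.1, 16.4, 39.2], [283.0, 248.0, 15.0, 6.0])
GO t=24.8 pos [540.6  65.4 151.7] yaw -0.152 F [ 0.3  0.3 -0. ] op 1.00 -> scaled [-0.0051, 0.2398, 0.1069] spin 0.0020 rows 1.3132199588020002
```

View pics/wrist21.png

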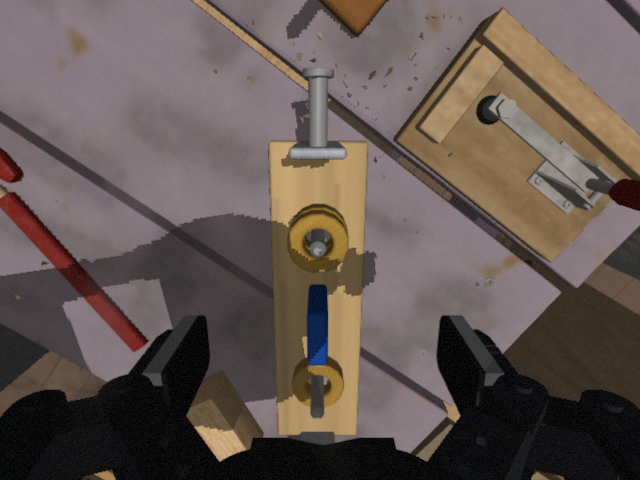

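View pics/scene21.png

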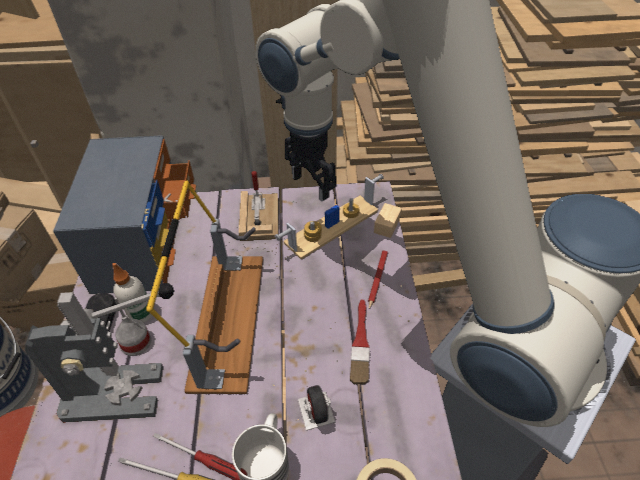

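View pics/side21.png

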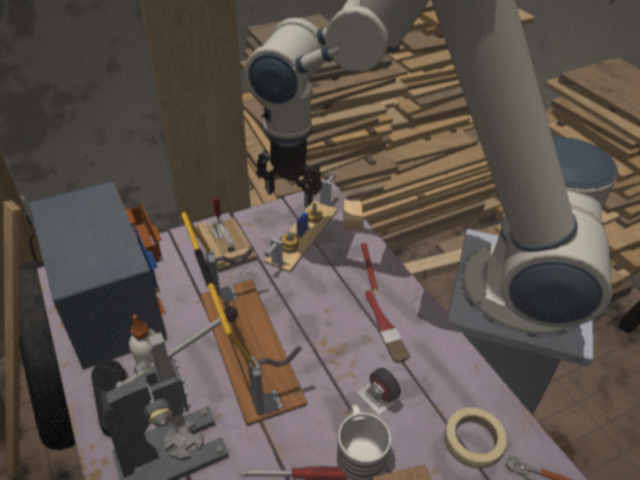

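```bash
python3 - <<'E'
from h import *
q=cam('scene')
X=to_world(q,166,291,depth_at(q,166,291));print('knob',X)
S=np.array([499.6,345.4]);xd=np.array([.762,.647]);yd=np.array([-.647,.762])
print((X[:2]-S)@xd,(X[:2]-S)@yd)
# lever
for u,v in [(145,298),(120,304)]:
    X=to_world(q,u,v,depth_at(q,u,v));print(X,(X[:2]-S)@xd,(X[:2]-S)@yd)
go(530.2,6.3,125,-.156)
E
```

```text
knob [482.17725357 477.31904193 251.81664849]
72.07548735026303 111.79482689481705
[513.69294145 502.46018084 230.52184065] 112.35675838681681 110.56172468497367
[548.76165271 533.10927985 213.91671959] 158.90908343260844 111.22688194423719
GO t=24.9 pos [540.5  65.4 151.5] yaw -0.152 F [-0.8  0.8 -1.1] op 0.99 -> scaled [-0.0046, 0.2399, 0.1061] spin 0.0020 rows 1.3115111638495005
```

Emit:
arm_command --pt "-0.005 0.24 0 0.002 -1" --pt "-0.005 0.24 0 0.002 -1" --pt "-0.005 0.24 0 0.002 -1" --pt "-0.005 0.24 0.1 0.002 -1" --pt "-0.005 0.24 0.1 0.002 -1"

```text
t: 25.35
position: [529.4, 7.1, 125.3]
ee_rot: [0.997, -0.078, -0.002, -0.0]
force: [-0.8, 0.6, 0.5]
opening: 0.997
```

```bash
python3 - <<'E'
from h import *
q=cam('wrist');q=cam('wrist');save(q,'wrist22')
w=cloud(q);c=q['img'].astype(int)
m=(c[...,2]>60)&(c[...,2]>c[...,0]*1.8)&(w[...,2]>58)&(w[...,2]<66)
t=w[m];print(m.sum(),cv2.minAreaRect(t[:,:2].astype(np.float32)))
go(530.2,6.3,37,-.156)
E
```

```text
1550 ((530.2574462890625, 6.341972351074219), (38.67028045654297, 13.061326026916504), 81.74009704589844)
GO t=25.4 pos [530.6   7.  127.4] yaw -0.155 F [0.1 0.4 1.3] op 1.00 -> scaled [-0.0004, 0.003, 0.3616] spin 0.0003 rows 1.8081331786017498
```

View pics/wrist22.png

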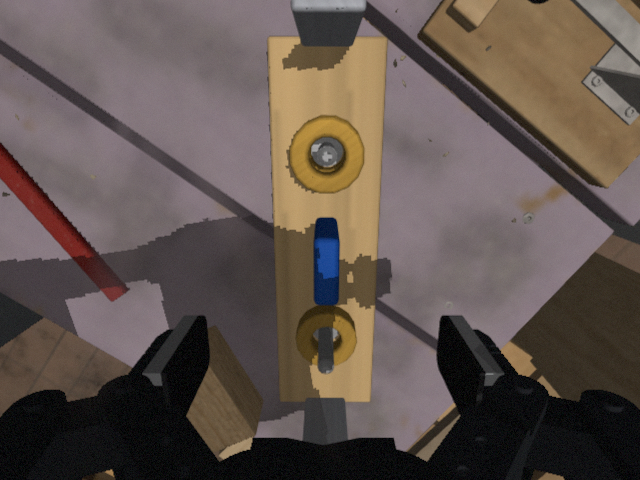

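Emit:
arm_command --pt "0 0.003 0 0 -0.4" --pt "0 0.003 0.1 0 -0.4" --pt "0 0.003 0.2 0 -0.4" --pt "0 0.003 0.362 0 -0.4" --pt "0 0.003 0.362 0 -0.4"

```text
t: 25.95
position: [528.9, 5.9, 34.5]
ee_rot: [0.997, -0.078, -0.003, -0.0]
force: [0.0, 0.1, 1.0]
opening: 0.699
```

Emit:
arm_command --pt "0 0 0 0 -0.4" --pt "0 0 0 0 1" --pt "0 0 0 0 1" --pt "0 0 0 0 1" --pt "0 0 0 0 1" --newtons 110

```text
t: 26.45
position: [531.3, 5.5, 38.6]
ee_rot: [0.997, -0.078, 0.001, -0.0]
force: [-3.4, 1.2, 20.3]
opening: 0.145
```

```bash
python3 - <<'E'
from h import *
go(530.2,6.3,37,-.156)
E
```

```text
GO t=26.4 pos [531.3   5.5  38.6] yaw -0.156 F [-3.4  1.2 20.3] op 0.15 -> scaled [-0.005, -0.0023, 0.0065] spin -0.0001 rows 0.042658534479850206
```

Emit:
arm_command --pt "0 0 -0.06 0 1" --pt "0 0 -0.14 0 1" --pt "0 0 -0.24 0 1" --pt "0 0 -0.34 0 1" --pt "0 0 -0.44 0 1"

```text
t: 26.95
position: [530.4, 5.6, 148.5]
ee_rot: [0.997, -0.078, -0.0, 0.0]
force: [1.0, -0.5, -5.0]
opening: 0.148
```

```bash
python3 - <<'E'
from h import *
s,p,r=st();print(s['force'],s['torque'],s['opening'])
q=cam('scene');save(q,'scene23')
q=cam('wrist');save(q,'wrist23')
go(440,180,240,0.3)
E
```

```text
[ 1.04836604 -0.53743212 -4.96114036] [-0.05244013 -0.02695378  0.03495451] 0.14783463852431805
GO t=27.1 pos [532.2   5.5 150.2] yaw -0.156 F [ 0.4 -1.1 -5. ] op 0.14 -> scaled [-0.4711, -0.6325, -0.3612] spin -0.2280 rows 4.337166933660768
```

View pics/scene23.png

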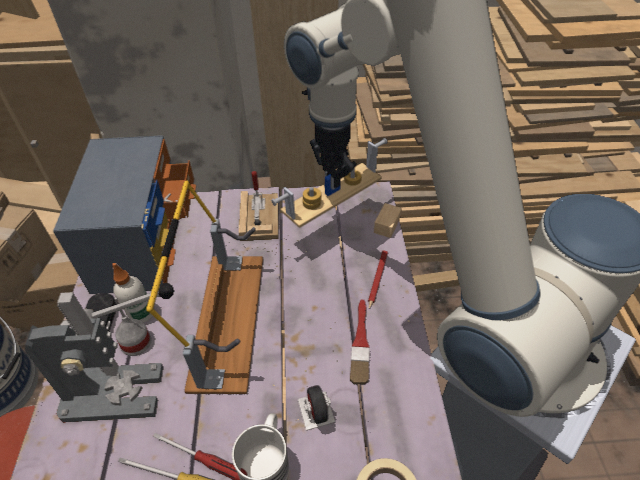

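View pics/wrist23.png

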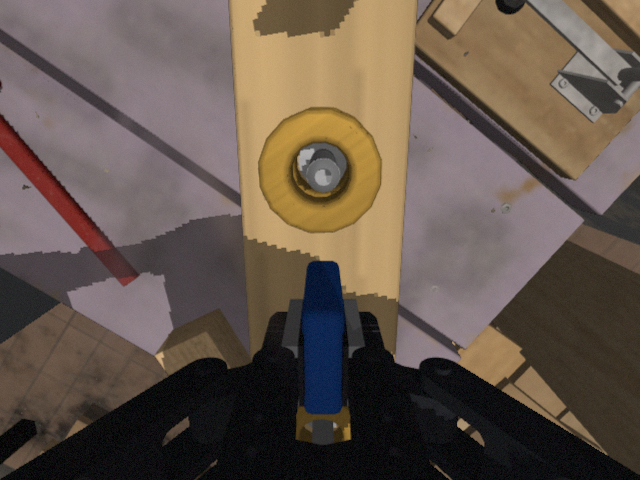

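Emit:
arm_command --pt "-0.2 -0.2 -0.2 -0.04 1" --pt "-0.3 -0.35 -0.36 -0.1 1" --pt "-0.4 -0.5 -0.36 -0.16 1" --pt "-0.47 -0.63 -0.36 -0.2 1" --pt "-0.47 -0.63 -0.36 -0.228 1"

```text
t: 27.55
position: [437.2, 182.1, 237.4]
ee_rot: [0.988, 0.152, -0.0, -0.0]
force: [1.2, -0.8, -5.3]
opening: 0.148
```

```bash
python3 - <<'E'
from h import *
s,p,r=st();print(s['force'],s['opening'])
go(499.6-.762*40,345.4-.647*40,240,0.704)
E
```

```text
[ 1.22258606 -0.7600946  -5.33878422] 0.14775949140881545
GO t=27.6 pos [437.2 182.1 237.4] yaw 0.305 F [ 1.2 -0.8 -5.3] op 0.15 -> scaled [0.287, -0.4861, -0.0101] spin -0.1995 rows 2.823006139059645
```

Emit:
arm_command --pt "0.1 -0.15 0 -0.06 1" --pt "0.19 -0.32 0 -0.12 1" --pt "0.287 -0.486 0 -0.18 1" --pt "0.287 -0.486 0 -0.2 1" --pt "0.287 -0.486 0 -0.2 1"

```text
t: 28.05
position: [471.2, 317.4, 235.7]
ee_rot: [0.939, 0.344, -0.001, 0.0]
force: [-0.5, -1.0, -4.7]
opening: 0.141
```

```bash
python3 - <<'E'
from h import *
np.set_printoptions(precision=1,suppress=True)
s,p,r=st();print(s['force'],s['opening'])
S=np.array([499.6,345.4]);xd=np.array([.762,.647]);yd=np.array([-.647,.762])
for n in ['wrist','side','scene']:
    q=cam(n);save(q,n+'24')
    for t,z in [('hook_left',120),('pin_a',270),('stand',0),('tray_grip',260),('keeper_hinge',141)]:
        for r in finder.spot_point(q,t):
            u,v=r['position'];X=on_plane(q,u,v,z);print(n,t,(round(u),round(v)),round(r['confidence'],2),X,to_world(q,u,v,depth_at(q,u,v)),(X[:2]-S)@xd,(X[:2]-S)@yd)
go(499.6,345.4,240,0.704)
E
```

```text
[-0.5 -1.  -4.7] 0.14113643337354215
wrist pin_a (321, 176) 0.32 [429.1 366.4 270. ] [430.5 364.5 251.3] -40.14287597111863 61.639023346220554
wrist tray_grip (320, 365) 0.56 [468.6 319.2 260. ] [469.6 318.  257.7] -40.57267790750052 0.1236978597532179
side hook_left (279, 358) 0.93 [420.5 442.4 120. ] [450.3 371.8  14.4] 2.506232458476916 125.0600042437018
side pin_a (304, 293) 0.86 [383.9 410.3 270. ] [381.3 418.1 279.1] -46.12585150900437 124.32057056351739
side pin_a (252, 197) 0.59 [559.7 208.8 270. ] [498.1 339.3 384.7] -42.55667547991212 -143.00742688991943
side stand (259, 341) 0.57 [506.5 337.   -0. ] [501.6 347.2  14.7] -0.16694036491222342 -10.842760344322699
side stand (237, 259) 0.43 [648.2 129.6  -0. ] [634.  156.3  29.6] -26.398110518467206 -260.6076387198679
side tray_grip (276, 244) 0.97 [472.5 307.3 260. ] [471.3 310.2 263. ] -45.328872837695855 -11.479644716953711
side keeper_hinge (230, 306) 0.92 [542.2 376.1 141. ] [596.9 279.6  14.7] 52.283500013182255 -4.182789148145293
scene hook_left (223, 343) 0.8 [415.3 442.  120. ] [478.  409.4  10.6] -1.767364312285153 12
[... 230 characters left out ...]
057
scene stand (236, 319) 0.69 [505.8 348.3   0. ] [499.7 352.   10.1] 6.605778509657091 -1.7508156748000538
scene tray_grip (241, 234) 0.57 [476.5 317.1 260. ] [476.7 316.9 259.8] -35.909628291276576 -6.670442385418873
scene tray_grip (245, 213) 0.5 [510.9 274.8 260. ] [448.9 320.3 333.5] -37.08583720035931 -61.13440927636516
scene keeper_hinge (201, 278) 0.94 [543.7 381.2 141. ] [651.9 326.1  -2.1] 56.77837027820695 -1.310416587762095
scene keeper_hinge (387, 225) 0.67 [356.4  31.2 141. ] [411.  -58.4  34.5] -312.38721326278096 -146.77492424975011
GO t=28.9 pos [471.8 316.7 237.2] yaw 0.700 F [-0.   0.7 -5.4] op 0.14 -> scaled [0.1589, -0.0163, -0.011] spin -0.0020 rows 0.8003842632611857
```

View pics/wrist24.png

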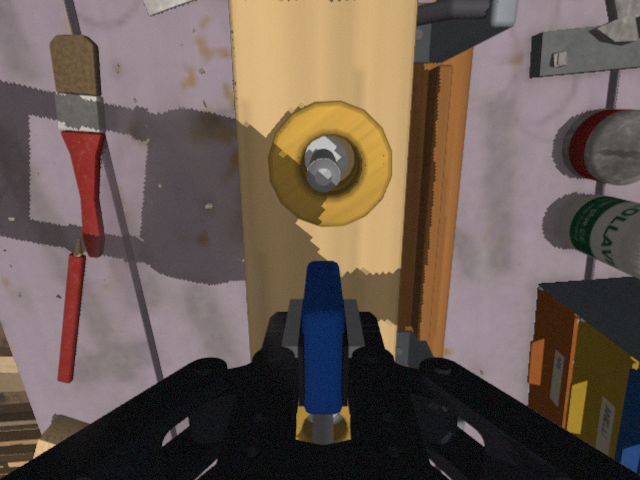

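View pics/side24.png

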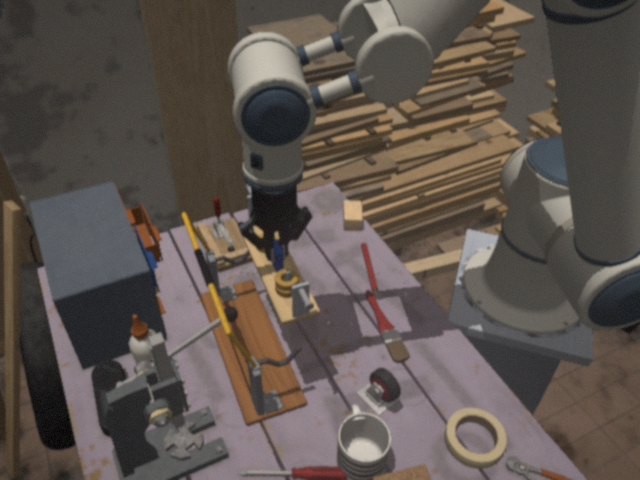

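View pics/scene24.png

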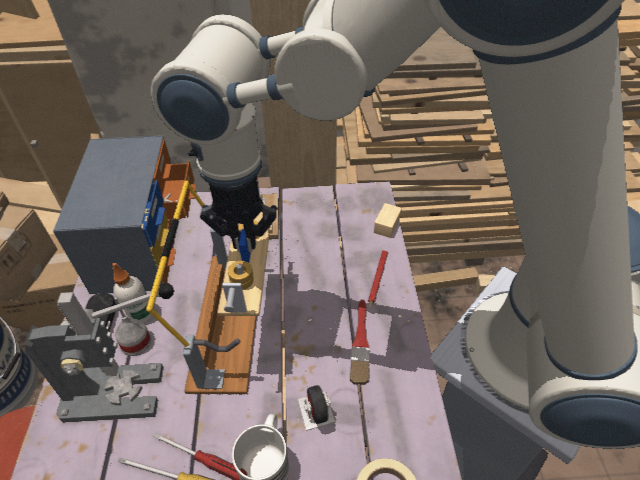

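```bash
python3 - <<'E'
from h import *
np.set_printoptions(precision=1,suppress=True)
S=np.array([499.6,345.4]);xd=np.array([.762,.647]);yd=np.array([-.647,.762])
for n in ['scene','side']:
    q=cam(n);w=cloud(q).reshape(-1,3);c=q['img'].reshape(-1,3).astype(int)
    xs=(w[:,:2]-S)@xd;ys=(w[:,:2]-S)@yd
    gray=(abs(c[:,0]-c[:,2])<45)
    for sg in (1,-1):
        for lo,hi in [(60,100),(100,125),(125,139),(139,150)]:
            m=gray&(xs>38)&(xs<72)&(sg*ys>105)&(sg*ys<165)&(w[:,2]>lo)&(w[:,2]<hi)
            if m.sum()>3:print(n,sg,lo,m.sum(),'x',np.percentile(xs[m],[2,50,98]),'y',np.percentile(ys[m],[2,50,98]))
        m=(xs>-40)&(xs<35)&(sg*ys>110)&(sg*ys<160)&(w[:,2]>100)&(w[:,2]<145)
        if m.sum()>3:print(n,sg,'hook',m.sum(),'x',np.percentile(xs[m],[2,50,98]),'y',np.percentile(ys[m],[2,50,98]),'z',np.percentile(w[m,2],[2,50,98]))
E
```

```text
scene 1 60 185 x [45.5 46.8 58.3] y [127.3 155.8 162.6]
scene 1 100 119 x [45.6 46.9 58.6] y [129.9 157.  163.5]
scene 1 125 106 x [38.6 46.8 59.7] y [125.2 151.1 162.4]
scene 1 139 118 x [44.1 50.4 58.5] y [124.6 147.7 160.8]
scene 1 hook 248 x [-33.8   3.2  33.5] y [129.8 135.4 138.5] z [108.  123.5 139.3]
scene -1 60 129 x [46.6 48.6 59.6] y [-160.5 -129.8 -125.8]
scene -1 100 65 x [46.4 50.9 59.8] y [-144.8 -129.3 -126.7]
scene -1 125 36 x [47.2 53.  60.9] y [-132.7 -128.8 -125.8]
scene -1 139 6 x [53.9 56.6 58.8] y [-136.  -131.3 -129.3]
side 1 60 156 x [45.6 56.5 59.3] y [126.2 159.4 162. ]
side 1 100 100 x [46.4 56.2 59.3] y [126.1 159.6 162. ]
side 1 125 67 x [39.1 56.1 59.5] y [127.6 159.4 162. ]
side 1 139 131 x [39.8 50.5 59. ] y [124.  149.8 161.9]
side 1 hook 249 x [-33.8  -3.2  33.5] y [128.2 134.7 137.9] z [112.9 128.3 143.5]
side -1 60 69 x [45.6 51.2 56.7] y [-133.8 -129.8 -126.4]
side -1 100 75 x [46.4 55.3 59.7] y [-163.1 -130.5 -126. ]
side -1 125 58 x [39.3 53.1 59.7] y [-156.5 -130.9 -125.7]
side -1 139 97 x [41.4 52.2 59.3] y [-159.8 -141.7 -128.5]
side -1 hook 162 x [-23.4   3.6  33.3] y [-142.8 -136.5 -132.3] z [111.1 125.1 140.6]
```

```bash
python3 - <<'E'
from h import *
go(500.1,343.3,237,0.704)
E
```

```text
GO t=29.1 pos [471.8 316.7 237.2] yaw 0.700 F [-0.1 -0.2 -4.6] op 0.14 -> scaled [0.155, -0.0085, 0.001] spin -0.0020 rows 0.7762829907121226
```

Emit:
arm_command --pt "0.06 -0.004 0 -0.002 1" --pt "0.12 -0.0085 0 -0.002 1" --pt "0.155 -0.0085 0 -0.002 1" --pt "0.155 -0.0085 0.0 -0.002 1" --pt "0.155 -0.0085 0.05 -0.002 1"

```text
t: 29.55
position: [500.5, 343.4, 225.5]
ee_rot: [0.939, 0.345, 0.001, -0.0]
force: [1.1, -0.2, -6.1]
opening: 0.143
```

```bash
python3 - <<'E'
from h import *
np.set_printoptions(precision=1,suppress=True)
go(500.1,343.3,170,0.704)
S=np.array([499.7,343.8]);xd=np.array([.762,.647]);yd=np.array([-.647,.762])
s,p,r=st();print('tcp stand',(p[:2]-S)@xd,(p[:2]-S)@yd)
for n in ['wrist','side','scene']:
    q=cam(n);save(q,n+'25')
    w=cloud(q).reshape(-1,3);c=q['img'].reshape(-1,3).astype(int)
    xs=(w[:,:2]-S)@xd;ys=(w[:,:2]-S)@yd;dz=w[:,2]-p[2]
    # pins: points above board near ends, z around tcp+36
    for sg in (1,-1):
        m=(abs(xs)<25)&(sg*ys>128)&(sg*ys<150)&(abs(dz-36)<12)
        if m.sum()>3: print(n,sg,m.sum(),'pin x',np.percentile(xs[m],[3,50,97]),'ztop',np.percentile(w[m,2],[50,97]))
        m=(abs(xs)<25)&(sg*ys>140)&(sg*ys<175)&(abs(dz-36)<12)
        if m.sum()>3: print(n,sg,m.sum(),'head y',np.percentile(ys[m],[3,50,97]))
E
```

```text
GO t=29.6 pos [500.5 343.4 225.5] yaw 0.704 F [ 1.1 -0.2 -6.1] op 0.14 -> scaled [-0.0022, -0.0008, 0.222] spin 0.0000 rows 1.110120878376797
tcp stand 0.41328917487718275 -0.8147409102086445
side 1 67 pin x [-6.3 -1.5  2.3] ztop [265.5 267.5]
side 1 117 head y [141.4 159.8 164.1]
scene 1 77 pin x [-6.8 -3.1  2.3] ztop [261.2 264.3]
scene 1 126 head y [141.  159.8 164.5]
scene -1 9 pin x [-7.1 -6.  -4.5] ztop [260.1 262.3]
scene -1 14 head y [-162.5 -151.2 -141.6]
```

View pics/scene25.png

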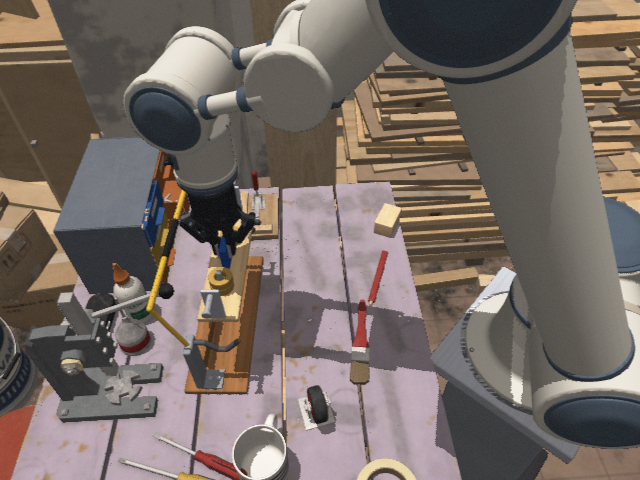

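View pics/wrist25.png

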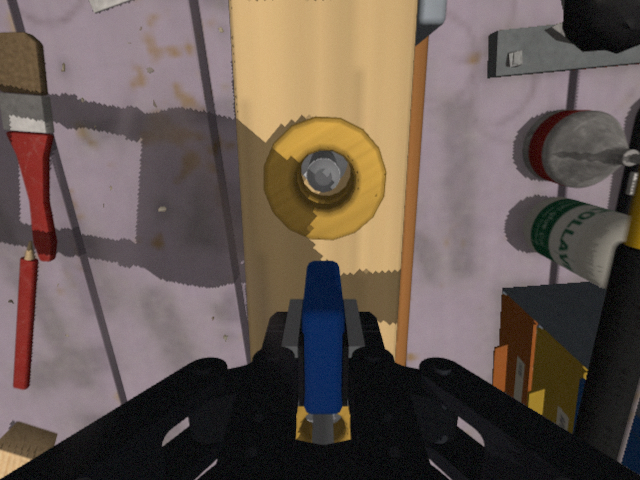

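Emit:
arm_command --pt "0.002 0 0.12 0 1" --pt "0.002 0 0.24 0 1" --pt "0.002 0 0.36 0 1" --pt "0.002 0 0.45 0 1" --pt "0.002 0 0.45 0 1"

```text
t: 30.2
position: [498.7, 342.5, 109.6]
ee_rot: [0.939, 0.345, -0.003, 0.0]
force: [-0.1, -0.1, -4.3]
opening: 0.141
```

```bash
python3 - <<'E'
from h import *
np.set_printoptions(precision=1,suppress=True)
go(500.1,343.3,83.6,0.704)
for n in ['side','scene']:
    q=cam(n);save(q,n+'26');
    b=cv2.resize(q['img'][180:420,150:350],None,fx=3,fy=2.5,interpolation=cv2.INTER_CUBIC);cv2.imwrite(f'pics/{n}26z.png',b[...,::-1])
E
```

```text
GO t=30.2 pos [498.7 342.5 109.6] yaw 0.704 F [-0.1 -0.1 -4.3] op 0.14 -> scaled [0.0068, 0.0011, 0.1041] spin -0.0001 rows 0.5215163592968426
```

View pics/scene26z.png

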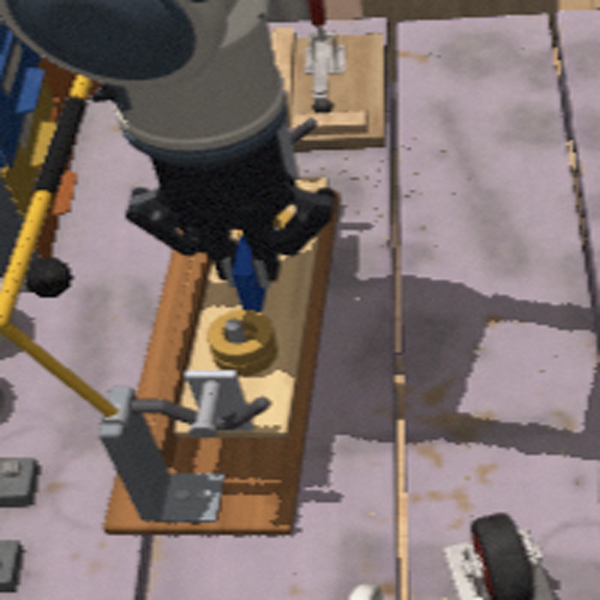

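View pics/side26z.png

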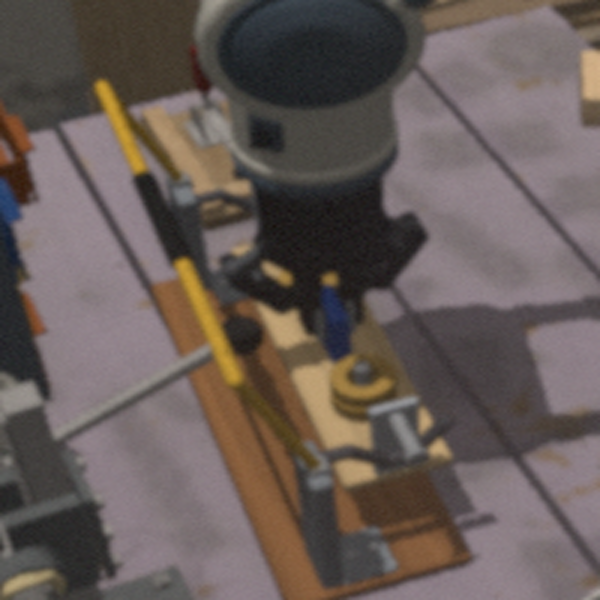

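Emit:
arm_command --pt "0.004 0 0.03 0 1" --pt "0.004 0 0.06 0 1" --pt "0.004 0 0.085 0 1" --pt "0.004 0 0.095 0 1" --pt "0.004 0 0.1 0 1"

```text
t: 30.8
position: [501.2, 344.2, 87.0]
ee_rot: [0.939, 0.345, -0.0, 0.0]
force: [-0.2, -0.1, -5.0]
opening: 0.146
```

```bash
python3 - <<'E'
from h import *
go(500.1,343.3,83.6,0.704)
q=cam('wrist')
go(500.1,343.3,83.6,0.704)
s,p,r=st();print(s['torque'])
E
```

```text
GO t=30.8 pos [501.2 344.2  87. ] yaw 0.704 F [-0.2 -0.1 -5. ] op 0.15 -> scaled [-0.0055, -0.0001, 0.0134] spin -0.0000 rows 0.07242395766812693
GO t=30.9 pos [501.2 344.2  87. ] yaw 0.704 F [-0.3 -0.3 -6.3] op 0.14 -> scaled [-0.0056, -0.0, 0.0135] spin 0.0000 rows 0.07324744381584652
[-0.08528509 -0.04298628 -0.03200913]
```

Still carrying full weight, so I'll step down gently.

Emit:
arm_command --pt "-0.003 0 0.006 0 1" --pt "-0.003 0 0.01 0 1" --pt "-0.003 0 0.014 0 1" --pt "-0.003 0 0.018 0 1" --pt "-0.003 0 0.018 0 1"

```text
t: 31.35
position: [500.9, 343.9, 83.3]
ee_rot: [0.939, 0.345, 0.0, -0.0]
force: [-1.9, -1.5, 4.7]
opening: 0.147
```

```bash
python3 - <<'E'
from h import *
q=cam('side')
go(500.1,343.3,83.6,0.704)
E
```

```text
GO t=31.4 pos [500.8 343.9  83.3] yaw 0.704 F [-2.3 -2.2  4.7] op 0.15 -> scaled [-0.0037, -0.0003, -0.0012] spin -0.0000 rows 0.019484161561122232
```

```bash
python3 - <<'E'
from h import *
np.set_printoptions(precision=1,suppress=True)
s,p,r=st();print(s['torque'])
for n in ['side','scene','wrist']:
    q=cam(n);save(q,n+'27');
    if n!='wrist':
        b=cv2.resize(q['img'][180:420,150:350],None,fx=3,fy=2.5,interpolation=cv2.INTER_CUBIC);cv2.imwrite(f'pics/{n}27z.png',b[...,::-1])
E
```

```text
[-0.1  0.4 -0. ]
```

View pics/scene27z.png

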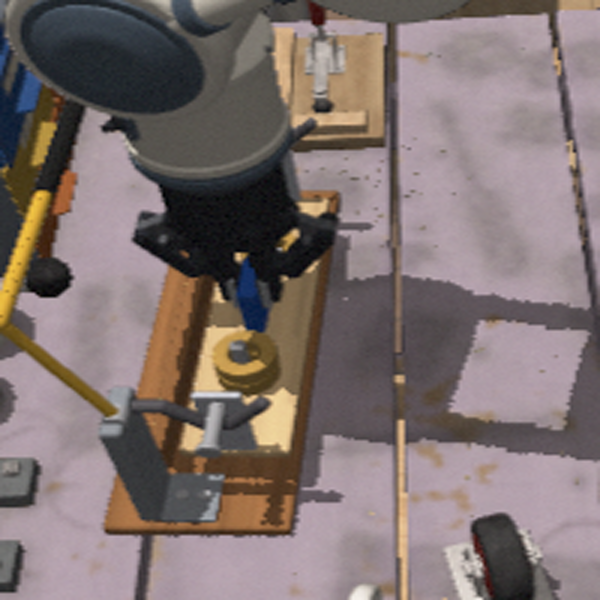

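View pics/side27z.png

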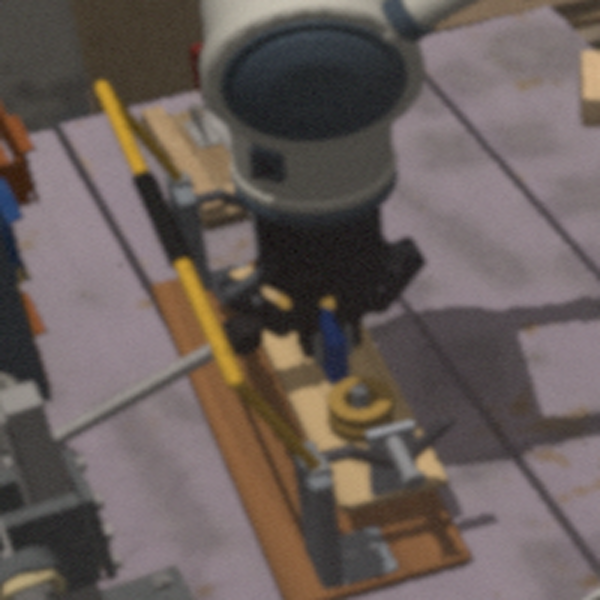

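Emit:
arm_command --pt "0 0 0 0 0.4" --pt "0 0 0 0 0" --pt "0 0 0 0 -0.4" --pt "0 0 0 0 -0.6" --pt "0 0 0 0 -0.6"

```text
t: 32.05
position: [500.7, 343.8, 82.7]
ee_rot: [0.939, 0.345, 0.0, -0.0]
force: [-0.2, 0.5, 0.3]
opening: 0.797
```

Emit:
arm_command --pt "0 0 -0.1 0 -0.6" --pt "0 0 -0.25 0 -0.6" --pt "0 0 -0.45 0 -1" --pt "0 0 -0.6 0 -1" --pt "0 0 -0.7 0 -1"

```text
t: 32.55
position: [501.2, 344.1, 261.0]
ee_rot: [0.939, 0.345, 0.002, -0.0]
force: [1.1, 0.4, -0.4]
opening: 0.999
```

```bash
python3 - <<'E'
from h import *
np.set_printoptions(precision=1,suppress=True)
S=np.array([499.7,343.8]);xd=np.array([.762,.647]);yd=np.array([-.647,.762])
go(500.1,343.3,300,.704)
for n in ['side','scene','wrist']:
    q=cam(n);save(q,n+'28')
    for t,z in [('pin_a',120),('tray_grip',107),('hook_left',120),('keeper_bar',254)]:
        for r in finder.spot_point(q,t):
            u,v=r['position'];X=to_world(q,u,v,depth_at(q,u,v));Y=on_plane(q,u,v,z);print(n,t,(round(u),round(v)),round(r['confidence'],2),X,'stand',(Y[:2]-S)@xd,(Y[:2]-S)@yd)
    w=cloud(q).reshape(-1,3)
    xs=(w[:,:2]-S)@xd;ys=(w[:,:2]-S)@yd
    for sg in (1,-1):
        m=(abs(xs)<16)&(sg*ys>144)&(sg*ys<152)&(w[:,2]>90)&(w[:,2]<150)
        if m.sum()>2: print(n,sg,m.sum(),'pin x',np.percentile(xs[m],[3,50,97]),'ztop',np.percentile(w[m,2],[10,50,97]))
E
```

```text
GO t=32.5 pos [501.2 344.1 261. ] yaw 0.704 F [ 1.1  0.4 -0.4] op 1.00 -> scaled [-0.005, -0.0005, -0.1561] spin 0.0000 rows 0.7809814107525231
side pin_a (282, 359) 0.96 [412.8 448.1 125.4] stand 0.06406040091353304 132.03586794258888
side pin_a (241, 259) 0.79 [575.7 247.5 131.5] stand -7.053307255983022 -133.9956249075724
side pin_a (350, 220) 0.51 [423.5 -52.2  36.2] stand -269.44006269416894 -165.9917133432432
side tray_grip (258, 308) 0.66 [501.5 340.1 109.1] stand -1.4819696480291147 -5.762168478676
side hook_left (280, 356) 0.64 [417.6 441.8 125.3] stand -0.31735860671461325 124.13506140952947
side keeper_bar (207, 268) 0.9 [561.9 403.  261.4] stand 84.64452865761302 -2.5323142235387337
side 1 22 pin x [-4.3 -0.2  3.9] ztop [124.9 126.5 128.7]
side -1 11 pin x [-4.8 -2.   2.6] ztop [124.7 126.8 130. ]
scene pin_a (218, 347) 0.67 [415.4 451.8 118.7] stand 5.284500681686239 137.55694388354337
scene pin_a (239, 236) 0.6 [584.7 246.1 122.2] stand 2.097554449583953 -131.52877718969285
scene tray_grip (231, 290) 0.97 [503.2 346.8 103.8] stand 3.790319939983424 2.434348982305208
sce
[... 192 characters left out ...]
ene 1 24 pin x [-3.6  0.4  5.1] ztop [118.8 121.8 124.7]
scene -1 10 pin x [-2.1  2.   4.5] ztop [118.7 121.9 123.8]
wrist pin_a (327, 395) 0.89 [588.5 244.7 122.8] stand 3.587030527802682 -135.1162278454218
wrist pin_a (327, 24) 0.69 [415.1 447.5 123.3] stand 2.624756728141435 134.45544254859828
wrist tray_grip (322, 228) 0.7 [498.4 344.5 105.5] stand -0.55243383296922 1.77688975134474
wrist hook_left (325, 25) 0.69 [414.4 446.3 123.2] stand 1.3409755070639022 133.96494329938653
wrist keeper_bar (557, 335) 0.55 [566.1 401.5 259.5] stand 91.62273197548026 -2.1378826334112446
wrist 1 87 pin x [-2.8  1.4  6.2] ztop [120.9 122.5 124.2]
wrist -1 94 pin x [-3.9  0.3  5.2] ztop [120.8 122.6 124.3]
```

View pics/wrist28.png

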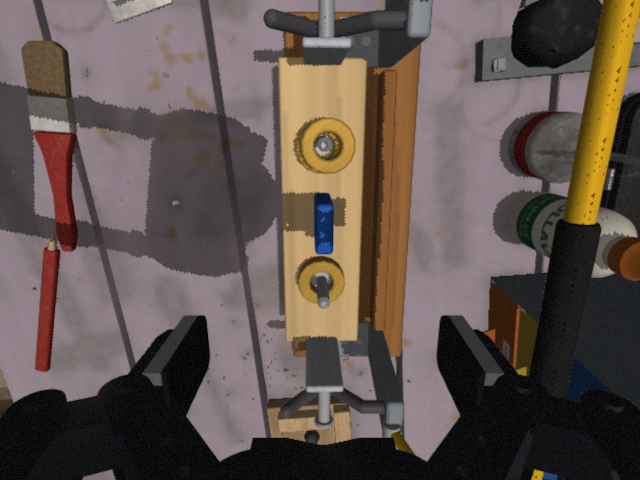

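View pics/scene28.png

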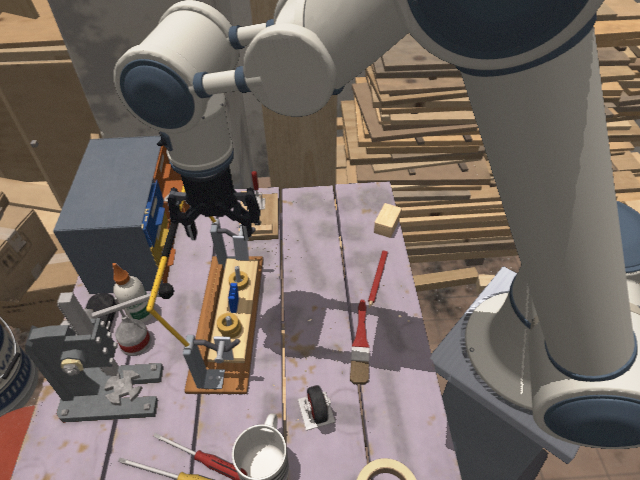

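Emit:
arm_command --pt "0 0 -0.2 0 -1" --pt "0 0 -0.36 0 -1" --pt "0.1 0 -0.36 0 -1" --pt "0.25 0 -0.36 0 -1" --pt "0.36 0 -0.36 0 -1"

```text
t: 33.8
position: [570.4, 403.0, 348.1]
ee_rot: [0.939, 0.345, 0.0, -0.0]
force: [-0.0, 0.6, -0.2]
opening: 1.0
```

```bash
python3 - <<'E'
from h import *
q=cam('wrist');save(q,'wrist29')
for r in finder.spot_point(q,'keeper_bar'):
    u,v=r['position'];print((u,v),r['confidence'],to_world(q,u,v,depth_at(q,u,v)))
w=cloud(q);m=(w[...,2]>245)&(w[...,2]<270);m[:,:200]=0;m[:,450:]=0
t=w[m];print(len(t),cv2.fitLine(t.astype(np.float32),cv2.DIST_HUBER,0,.01,.01).ravel())
go(570.5,403.6,244,.704)
E
```

```text
(321.6, 258.6) 0.64 [569.82759942 402.53166582 260.11447867]
9834 [-6.6050309e-01  7.5080824e-01 -4.7701797e-03  5.5319678e+02
  4.2100110e+02  2.5781213e+02]
GO t=33.9 pos [571.  403.5 346.5] yaw 0.704 F [-0.8 -0.   0.2] op 1.00 -> scaled [-0.0012, -0.0016, 0.4098] spin 0.0001 rows 2.049202542383953
```

View pics/wrist29.png

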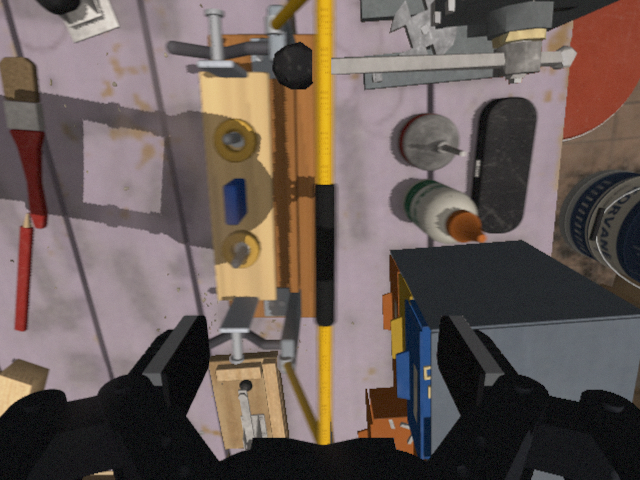

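Emit:
arm_command --pt "-0.006 0 0.15 0 -1" --pt "-0.006 0 0.3 0 -1" --pt "-0.006 0 0.41 0 -1" --pt "-0.006 0 0.41 0 -1" --pt "-0.006 0 0.41 0 -1"

```text
t: 34.4
position: [568.2, 401.0, 246.1]
ee_rot: [0.939, 0.345, 0.0, -0.0]
force: [0.2, -0.1, 0.9]
opening: 0.998
```

Emit:
arm_command --pt "0 0 0 0 1" --pt "0 0 0 0 1" --pt "0 0 0 0 1" --pt "0 0 0 0 1" --pt "0 0 0 0 1" --newtons 40

```text
t: 34.9
position: [568.4, 401.2, 245.7]
ee_rot: [0.939, 0.345, 0.0, -0.0]
force: [2.5, 2.0, 9.4]
opening: 0.153
```

```bash
python3 - <<'E'
from h import *
go(570.5,403.6,244,.704)
t0=1.9
for a in [1.75,1.6,1.45,1.3,1.15, 1.0,.85,.7,.55,.4,.3,.2,.1,0,-.03]:
    print(a,'x %.4f z %.4f'%(-120*(np.cos(a)-np.cos(t0))/250, -120*(np.sin(a)-np.sin(t0))/250))
E
```

```text
GO t=34.9 pos [568.4 401.2 245.7] yaw 0.704 F [2.5 2.  9.4] op 0.15 -> scaled [0.0127, -0.0017, 0.0067] spin 0.0001 rows 0.0723795134828153
1.75 x -0.0696 z -0.0181
1.6 x -0.1412 z -0.0256
1.45 x -0.2130 z -0.0223
1.3 x -0.2836 z -0.0083
1.15 x -0.3513 z 0.0161
1.0 x -0.4145 z 0.0503
0.85 x -0.4720 z 0.0936
0.7 x -0.5223 z 0.1450
0.55 x -0.5644 z 0.2033
0.4 x -0.5973 z 0.2673
0.3 x -0.6137 z 0.3124
0.2 x -0.6256 z 0.3589
0.1 x -0.6328 z 0.4063
0 x -0.6352 z 0.4542
-0.03 x -0.6350 z 0.4686
```

Emit:
arm_command --pt "-0.07 0 -0.018 0 1" --pt "-0.141 0 -0.0256 0 1" --pt "-0.213 0 -0.0223 0 1" --pt "-0.2836 0 -0.0083 0 1" --pt "-0.3513 0 0.0161 0 1"

```text
t: 35.4
position: [501.7, 344.4, 242.4]
ee_rot: [0.939, 0.345, 0.002, -0.0]
force: [4.9, 1.6, -5.5]
opening: 0.146
```

```bash
python3 - <<'E'
from h import *
s,p,r=st();p0=np.array([568.4,401.2,245.7]);print(s['t'],r.inv().apply(p-p0)/250,r.inv().apply(s['force']),s['opening'])
E
```

```text
35.4 [-0.35049383  0.00071531  0.01203568] [4.7668922  1.91722766 5.52451745] 0.14561031246219838
```

Emit:
arm_command --pt "-0.0632 0 0.0342 0 1" --pt "-0.1207 0 0.0775 0 1" --pt "-0.171 0 0.1289 0 1" --pt "-0.2131 0 0.1872 0 1" --pt "-0.246 0 0.2512 0 1"

```text
t: 35.9
position: [455.4, 304.9, 178.9]
ee_rot: [0.939, 0.345, 0.002, -0.0]
force: [8.2, 8.1, -1.2]
opening: 0.143
```

```bash
python3 - <<'E'
from h import *
s,p,r=st();p0=np.array([568.4,401.2,245.7]);print(s['t'],r.inv().apply(p-p0)/250,r.inv().apply(s['force']),s['opening'])
E
```

```text
35.9 [-0.59504478  0.00084903  0.26479522] [11.46084619 -0.8938795   1.29363864] 0.14263635657838966
```

Emit:
arm_command --pt "-0.0164 0 0.0451 0 1" --pt "-0.0283 0 0.0916 0 1" --pt "-0.0355 0 0.139 0 1" --pt "-0.0375 0 0.17 0 1" --pt "-0.0379 0 0.187 0 1"

```text
t: 36.4
position: [449.6, 299.7, 134.5]
ee_rot: [0.939, 0.345, 0.003, -0.0]
force: [-4.3, -7.6, 50.2]
opening: 0.15
```

```bash
python3 - <<'E'
from h import *
s,p,r=st();p0=np.array([568.4,401.2,245.7]);print(s['t'],p,r.inv().apply(p-p0)/250,r.inv().apply(s['force']),s['opening'])
q=cam('wrist');save(q,'wrist30')
q=cam('side');save(q,'side30')
s,p,r=st();print(s['t'],p,r.inv().apply(p-p0)/250,r.inv().apply(s['force']))
E
```

```text
36.4 [449.64971148 299.68848681 134.4981205 ] [-0.62793635  0.00138386  0.44050794] [ -7.81841911   3.10152569 -50.28095831] 0.15026142657871114
36.5 [449.6549064  299.52816716 134.36400473] [-0.62828481  0.00176172  0.4411205 ] [  0.79821915   0.35747924 -35.74449293]
```

View pics/side30.png

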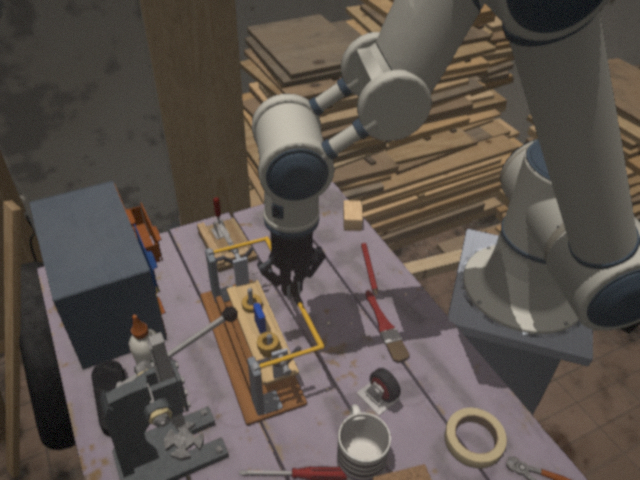

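Emit:
arm_command --pt "0 0 0 0 0.4" --pt "0 0 0 0 -0.4" --pt "0 0 0 0 -1" --pt "0 0 0 0 -1" --pt "0 0 0 0 -1"

```text
t: 37.0
position: [447.0, 298.2, 131.5]
ee_rot: [0.939, 0.345, -0.0, 0.0]
force: [0.5, -0.0, -0.3]
opening: 0.953
```

Emit:
arm_command --pt "0 0 -0.1 0 -1" --pt "0 0 -0.25 0 -1" --pt "0 0 -0.45 0 -1" --pt "0 0 -0.6 0 -1" --pt "0 0 -0.6 0 -1"

```text
t: 37.5
position: [449.0, 299.3, 286.8]
ee_rot: [0.939, 0.345, 0.004, -0.001]
force: [-0.2, 0.6, -0.3]
opening: 0.998
```

```bash
python3 - <<'E'
from h import *
np.set_printoptions(precision=2,suppress=True)
S=np.array([499.7,343.8]);xd=np.array([.762,.647]);yd=np.array([-.647,.762])
q=cam('wrist');q=cam('wrist');save(q,'wrist31')
w=cloud(q);c=q['img'].astype(int);hsv=cv2.cvtColor(q['img'],cv2.COLOR_RGB2HSV)
xs=(w[...,:2]-S)@xd;ys=(w[...,:2]-S)@yd
yel=(hsv[...,0]>15)&(hsv[...,0]<32)&(hsv[...,1]>150)&(w[...,2]>110)&(w[...,2]<200)
for a,b in [(-80,-60),(-60,-40),(-40,-20),(-20,0),(0,20),(20,40),(40,60)]:
    m=yel&(xs>a)&(xs<b)
    if m.sum()>5:print(a,m.sum(),'z',np.percentile(w[m][:,2],[5,50,90]),'x',np.median(xs[m]))
m=yel&(xs<-55);print('bar x',np.percentile(xs[m],[2,50,98]))
bk=(abs(xs+68)<9)&(abs(ys)<40)&(w[...,2]>120)&(w[...,2]<170);print('grip',bk.sum(),np.percentile(w[bk][:,2],[50,95]),np.median(xs[bk]))
for n in ['scene','side']:
    q=cam(n);save(q,n+'31')
    w=cloud(q).reshape(-1,3);xx=(w[:,:2]-S)@xd;yy=(w[:,:2]-S)@yd
    for lo,hi in [(-80,-55),(-50,-20),(20,45)]:
        m=(xx>lo)&(xx<hi)&(abs(abs(yy)-150)<7)&(w[:,2]>125)&(w[:,2]<190)
        if m.sum()>3:print(n,lo,m.sum(),np.percentile(w[m][:,2],[10,50,90]))
go(500,343,285)
E
```

```text
-80 3881 z [141.78 144.   145.23] x -67.19583232585049
-60 508 z [140.22 142.94 144.1 ] x -50.1214147365409
-40 512 z [139.54 142.74 144.19] x -29.77159384163268
-20 521 z [138.95 142.77 144.14] x -9.965569235097549
0 504 z [139.2  142.8  144.03] x 10.023436234409665
20 507 z [139.49 142.74 143.99] x 30.15843987217277
40 113 z [140.14 142.99 144.1 ] x 42.50496132563877
bar x [-71.75 -67.05 -58.07]
grip 2052 [145.56 147.21] -67.15752104476371
scene -80 83 [140.44 143.08 144.52]
scene -50 126 [139.45 141.97 144.08]
scene 20 96 [139.15 141.89 144.48]
side -80 69 [142.88 146.49 149.54]
side -50 137 [142.62 146.63 149.56]
side 20 114 [142.6  146.28 148.93]
GO t=37.7 pos [446.5 298.  280.6] yaw 0.704 F [0.4 0.8 0.5] op 1.00 -> scaled [0.2795, 0.0011, -0.0181] spin 0.0000 rows 1.400446074746395
```

View pics/wrist31.png

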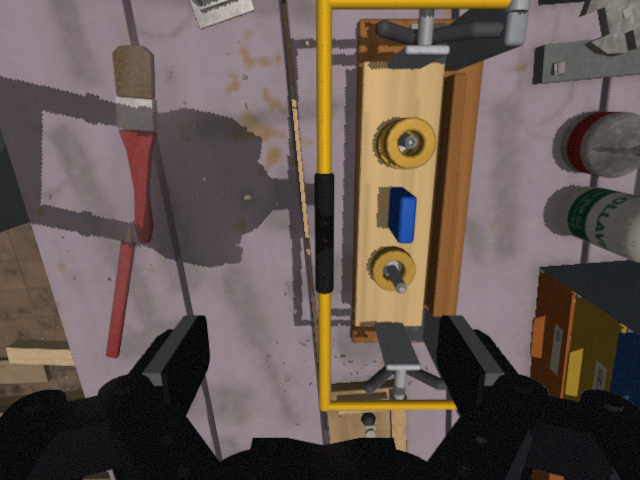

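View pics/scene31.png

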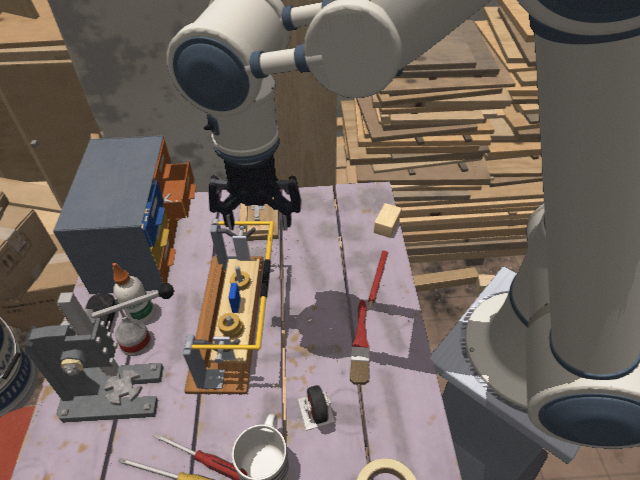

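```bash
python3 - <<'E'
from h import *
np.set_printoptions(precision=1,suppress=True)
S=np.array([499.7,343.8]);xd=np.array([.762,.647]);yd=np.array([-.647,.762])
q=cam('wrist');w=cloud(q).reshape(-1,3);xs=(w[:,:2]-S)@xd;ys=(w[:,:2]-S)@yd
for sg in (1,-1):
    m=(abs(xs)<10)&(sg*ys>139)&(sg*ys<145)&(w[:,2]>100)&(w[:,2]<136)
    print(sg,m.sum(),np.percentile(xs[m],[3,50,97]),np.percentile(w[m,2],[50,97]))
for n in ['scene','side','wrist']:
    q=cam(n)
    print(n,[ (r[0],r[1]) for r in collars(q)])
s=readout.read_state();print(s['t'],s['force'])
manip.sign_off()
E
```

```text
1 154 [-3.2  0.5  5.7] [122.4 124.5]
-1 74 [-7.5 -1.3  7.8] [122.2 124.2]
scene [(0.69, [536.1, 300.4, 21.7, 67.8]), (0.62, [463.2, 392.9, 21.7, 83.1]), (0.53, [461.7, 393.3, 20.2, 82.8])]
side [(0.48, [460.1, 409.7, 8.9, 84.4])]
wrist [(0.78, [536.8, 299.0, 21.0, 69.3]), (0.64, [464.1, 392.0, 20.7, 85.0])]
38.05 [ 0.2  0.8 -0.1]
the job is handed in; nothing more can be done
```

I did the whole job in the order asked and handed it in at t = 38 s. No verdict comes back from the hand-in.

1. **Keeper open:** I swung it up to its stop at about 1.9 rad, and the force against the stop confirmed it.
2. **Collars:** three were in the scene. Two went on one post and one on the other. No other collar showed in any of the three cameras.
3. **Tray:** I hung it on both hooks and let go.
4. **Keeper shut:** I swung it down until it met its stop.

**Last checks before hand-in**
- **Pins:** the tops of both read about 124 mm, against 125 mm expected when seated. Both sit within 1–2 mm of the hook line.
- **Keeper:** the arms read level along their whole length, about 143 mm at the middle of each reading.
- **Collars:** the collar on one post topped out at about 69 mm and the stack of two on the other at about 85 mm. Both fit collars resting on the tray.
- **Block:** I never touched the pine offcut, and it looked unmoved in the last scene picture.
- **Robot:** it stood clear of everything, with almost no force on the tool.

**What disagreed**
- **Side camera, heights:** it read the keeper arms and pins about 3–4 mm higher than the other two cameras. I took this for calibration error, since the arms were still level in its view.
- **Side camera, collars:** in its last picture it reported only one collar, at low confidence. The scene and wrist cameras both saw both posts loaded.
- **Forces:** the highest wrist force was about 63 N, when the keeper reached its open stop. That is below the 120 N limit.

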